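# Press a freshly glued insole blank to the set load

### The job

Take the long foot-shaped insole blank out of the rack, lay it down flat on the bench and let go of it, then take it again by the heel end and slide it flat under the foot of the bonding press, centred, with its heel sticking out at the front, towards the robot. Let go, then turn the black wing handle on top of the press clockwise, taking fresh grips as needed, until the needle of the sprung foot's dial points at the clip on its rim; do not wind it well past the clip. Leave the other blanks standing in the rack and the rest of the bench as it is.

Things in the scene. Friction and masses are not known exactly. Their poses are not given: they have to be found in the camera images.
- blank_mid (a point): Centre of the blank to press: rigid cork sheet, beige cover, insole-shaped, the longest of three: 190 mm long, 18 thick; width 52 at heel, 50 at waist (middle), 68 at forefoot; 0.1 kg. It starts on its straight long edge in the rack, heel to the robot. Axes: x to the toe, y through the thickness, z from the straight edge (26 mm below this point) to the arch edge. Flat: y vertical, either way up
- blank_heel (a point): Same blank, same axes: a point on its middle line, 72 mm from blank_mid and 23 mm from the rounded heel end: the place to hold it across its 52 mm heel (sides parallel from 26 to 66 mm from the heel end)
- rack: Fixed wooden rack, 190 x 212 mm, origin under its centre. On its 12 mm base board three blanks stand on edge, lengthways along its x, in slots 64 mm apart along its y. The slots are cut in two cross rails 52 mm either side of the middle, 12 mm thick, tops 42 mm above the bench; between the rails the blanks are free for a grasp from above
- press: Fixed bonding press, origin on the bench under its centre, front (-x) to the robot, open at front and back. Base 130 (x) x 220 (y) mm, 18 mm high; two 22 mm columns at y = -82 and 82 mm; crosshead 40 mm deep (x), 212 wide, from 148 to 182 mm above the bench. Under its middle hangs the sprung steel foot, 56 x 56 mm
- platen (a point): Middle of the platen's flat top, under the foot, 42 mm above the bench; axes as the press. Platen 100 (x) x 84 (y) mm. The blank goes in along +x, toe first, until its middle is over this point, length along x, heel overhanging the front edge. At the start the gap between platen and foot is 23 to 27 mm
- handle_grip (a point): Black wing handle on top of the press, point on its turning axis at the height to grip, 222 mm above the bench, 12 mm below its top: a bar 70 mm long along its own y, 16 mm thick along its own x, 38 mm high. The press's top lies 30 mm below this point. The handle does not rise or sink as it turns, and stays where it is left
- handle (a joint): Angle of the wing handle, rad, growing clockwise seen from above (tightening); starts at -0.3 to 0.3, stop at 5.2. The foot sinks 4 mm per rad until it rests on the blank (handle at about 1.75); after that each rad compresses its spring by 4 mm (8 N) and moves the needle 1.2 rad
- needle (a joint): Angle of the dial needle in rad, 0 while the spring is not loaded, growing clockwise as seen on the face: 0.3 rad per mm of spring deflection. It moves only when the foot presses on something
- clip (a joint): Angle of the set clip on the dial's rim, same zero and direction as the needle, somewhere from 1.2 to 2.0 rad; it stays put in a run. This is the mark to reach
- needle_tip (a point): Tip of the black needle, 41 mm from the dial's centre. The dial is a white face of 94 mm with short ticks, in a dark case beside the press (at its +y end, 168 mm from its axis), facing up and sloping away from the robot, its lowest edge some 100 mm above the bench
- clip_tip (a point): Inner end of the set clip, a bright steel tab 7 mm wide that reaches over the dial's rim to 41 mm from the dial's centre; it meets the needle tip when the needle points at it
- short_blank: Bystander: foot-shaped blank 140 mm long, standing in the rack; origin under its lower edge
- oblong_blank: Bystander: plain rectangular blank 140 x 58 mm, standing in the rack; origin under its lower edge
- foot_cast: Bystander: white plaster foot, 195 mm long, 115 mm high
- glue_jar: Bystander: jar 72 mm across, 100 mm high
- glue_brush: Bystander: brush 190 mm long, lying
- mallet: Bystander: hammer 240 mm long, lying
- tape_roll: Bystander: tape roll 96 mm across, 25 mm high
- plaster_bowl: Bystander: dark rubber bowl 116 mm across, 60 mm high
- rasp: Bystander: rasp with a wooden handle, 220 mm long, lying
Mind the look-alikes: they are no part of the job. Leave any turquoise look-alike of the part that bears blank_mid alone.

How it is judged:
On the way, in this order (a step that is already met when the one before it is completed fails the run):
1. the long foot-shaped blank lies flat on the bench, out of the rack, let go (height (world z) of blank_mid below 0.014 m and angle between the y axis of blank_mid and the z axis of platen, either way round below 0.1 rad and contact force between the fingers and blank below 0.1 N), for 0.2 s.
2. the blank lies flat on the platen under the press foot, centred, heel to the front, let go (x of blank_mid in the frame of platen between -0.02 and 0.02 m and y of blank_mid in the frame of platen between -0.016 and 0.016 m and z of blank_mid in the frame of platen between 0.005 and 0.013 m and x of blank_heel in the frame of platen below -0.04 m and angle between the y axis of blank_mid and the z axis of platen, either way round below 0.1 rad and angle between the x axis of blank_mid and the x axis of platen, either way round below 0.2 rad and contact force between the fingers and blank below 0.1 N), for 0.2 s.
3. the needle points at the clip (distance between needle_tip and clip_tip below 0.006 m), for 0.2 s.
At the end, for the whole second after the job is handed in: The blank lies flat and still on the platen (middle within 20 mm lengthways, 16 mm sideways; turned less than 0.2 rad; heel to the front), the needle tip is within 6 mm of the clip's tip, the handle is let go; the other blanks and the bench things are where they were (x of blank_mid in the frame of platen between -0.02 and 0.02 m and y of blank_mid in the frame of platen between -0.016 and 0.016 m and z of blank_mid in the frame of platen between 0.005 and 0.013 m and x of blank_heel in the frame of platen below -0.04 m and angle between the y axis of blank_mid and the z axis of platen, either way round below 0.1 rad and angle between the x axis of blank_mid and the x axis of platen, either way round below 0.2 rad and distance between needle_tip and clip_tip below 0.006 m and linear speed of blank below 0.02 m/s); the robot touches nothing.
It fails at once if the needle is wound more than 12 mm past the clip (y of needle_tip in the frame of clip_tip below -0.012 m).
It fails at once if another blank in the rack is moved by more than 30 mm or tipped over (angle between any of short_blank, oblong_blank's own z axis and vertical above 0.6 rad or distance of any of short_blank, oblong_blank from where it was at the start of the episode above 0.03 m).
It fails at once if a thing lying about on the bench is moved by more than 40 mm (distance of any of foot_cast, glue_jar, glue_brush, mallet, tape_roll, plaster_bowl, rasp from where it was at the start of the episode above 0.04 m).
It also fails if it takes over 72 s, if anything falls off the work surface, if the arm or the gripper's body presses on something with over 40 N, if the wrist force passes 120 N, or if a joint passes its speed limit or range.

### The arm

A 6-joint arm with a two-finger parallel gripper is mounted at the origin on the work surface. World frame = base frame: x ahead of the robot, y to its left, z up, the work surface at z = 0. Lengths are in m, angles in rad, forces in N, time in s.
With the tool pointing down it reaches from about 0.425 to 1.125 m from the base axis. Payload 14.9 kg.
Tool frame: the origin (TCP) lies at the very end of the fingers, on their centre line; the grasp point (between the pads) lies 19 mm behind it; z points along the fingers, y is the direction in which the jaws open and shut (so a half turn about z gives the same grasp; the last joint's range is limited). The gripper opens to 91 mm and grips with 3 to 60 N. Pads are 32 mm wide; open, the fingers measure 118 mm over their backs; the gripper's body (76 mm by 178 mm) begins 60 mm behind the grasp point.
Start: joints at [1.102, 0.379, 1.734, -0, 1.028, -0.033], TCP at [0.296, 0.635, 0.214] pointing down, gripper open.
Joint ranges: [-2.77, 2.77], [-0.74, 2.19], [0, 2.66], [-1.06, 4.2], [0.31, 2.87], [-3.08, 3.08]. Speed limits (rad/s): [1.89, 1.89, 2.39, 3.14, 3.14, 3.14].

### API

Orientations are given as a rotation vector (axis times angle).
In Python, from bench import ctrl, imaging, spotter gives the robot as it stands.
- The arm moves only by the tool move_arm, never from a script. Its argument "rows" is a list of rows, each an object of numbers: "tx", "ty", "tz": the shift along the tool's x, y, z in m; "spin": the turn about the tool's z in rad. A call has 1 to 10 rows; each row is the pose to reach, as a shift and turn from the pose commanded when the call began, along the tool's axes at that moment; what a row does not reach only later rows make up. A row lasts 1/12 s, in which the tool goes at most 41.7 mm and 7.16 degrees, less where a joint would pass 70% of its speed; a pose out of reach is approached as far as the arm can. A call with a gripper value outside its range is refused whole. "grip" is the opening, from 0 (shut) to 1 (fully open), set as the call begins (left out, the last holds). The fingers move at their own pace and stop on an object; "newtons" is the grip in N (left out, the last holds). Time passes only in rows, so rows that repeat a pose let the fingers close. It gives the time, the measured TCP pose, the force and the opening at its end, in the units of the state.
- ctrl.state(): the state, without advancing time (a new reading comes with each control period).
- imaging.read_camera(name): name is "scene" or "top" or "wrist"; returns a dict with "color" (480x640x3 uint8, red, green, blue), "K" (3x3 intrinsics, pixels), "k1" (the pictures are not rectified: a ray, as slopes to the right and down, at radius r is drawn at 1 + k1 r^2 times it, then the intrinsics apply), "extrinsics" (4x4, takes a point from camera to world coordinates). Camera axes: x right, y up, looking along -z (the intrinsics and any distortion apply to the point x, -y, -z); pixel columns grow to the right and rows downward; lengths in m; the calibration is good to about 2 mm. A picture is of the moment at which its call begins. There is no depth.
- ctrl.close_job(): hands the job in, once; it reports no verdict.
Trained networks look in a picture, given as the dict that the camera call returned (one of the last four; its "shot" number tells which), for a name from the list of things; names that differ only in an ending like _2 or _b are one class to them, and where a whole thing is asked for, a point or a joint stands for the part that bears it (a point fixed in the world has none). Each returns a list of dicts, best first, with "p" (0 to 1); they miss things now and then, are a little off and sometimes report something else, mostly with a low value. They report only what shows in the picture. A call takes as long as a camera call. They do not tell look-alikes from the thing itself.
- spotter.find_in(picture, thing): "centre" ([x, y, z] in m, in the coordinates of the camera as it stood for that picture, good to about 4 mm: the middle of the surface that is visible of it).
- spotter.pinpoint(picture, thing): "centre" ([x, y, z] in m, in the coordinates of the camera as it stood for that picture, good to about 4 mm: a listed point, or the origin of a listed thing).
The state is a dict: "time": time; "q": joint angles; "qvel": joint speeds; "joint_torque": joint torques, N m; "ee_pos": TCP position; "orientation": TCP orientation; "ft_force": force on the tool from outside, world axes, zero at the start; "torque": the same for the moment, N m; "opening": finger opening in m.
Only numpy, scipy, OpenCV 4.12 (cv2) and the standard library are available. Lean on these libraries where they do the work, as an engineer would, in place of code of your own. Each camera call takes 0.05 s, during which the arm holds its last target. There are 200 camera calls.

## Working session

There is one attempt and no reset: what is moved stays moved. The work goes in short steps, Python scripts to look and compute and a tool call to move; the robot and the scene stay as the last step left them, time stands still between calls to the robot, and variables do not carry over. Pictures are saved under pics/ and viewed, about 8 in all and at most 12, crops included, and the job is handed in when it is done.

Besides the shell and the picture viewer there is one more tool, called as name(argument=value, ...), one argument or row to a line, values as JSON. move_arm: Moves the arm, as the interface text tells. Its arguments: {"type":"object","properties":{"rows":{"type":"array"},"grip":{"type":"number"},"newtons":{"type":"number"}},"required":["rows"]}

```bash
ls; mkdir -p pics; cat > h.py <<'E'
import numpy as np, cv2
from scipy.spatial.transform import Rotation as R
from bench import ctrl, imaging, spotter
np.set_printoptions(precision=4, suppress=True)
def w(pic,c): 
    E=np.array(pic["extrinsics"]); return E[:3,:3]@np.array(c)+E[:3,3]
def pp(pic,n,k=3,f=None):
    for d in (f or spotter.pinpoint)(pic,n)[:k]: print(n,round(d["p"],2),w(pic,d["centre"]),px(pic,w(pic,d["centre"])).round())
def px(pic,P):
    E=np.array(pic["extrinsics"]); c=E[:3,:3].T@(np.array(P)-E[:3,3])
    s=np.array([c[0],-c[1]])/-c[2]; s=s*(1+pic["k1"]*(s@s)); K=np.array(pic["K"])
    return np.array([K[0,0]*s[0]+K[0,2],K[1,1]*s[1]+K[1,2]])
def ray(pic,u,v,z):
    K=np.array(pic["K"]); d=np.array([(u-K[0,2])/K[0,0],(v-K[1,2])/K[1,1]]); s=d.copy()
    for _ in range(30): s=d/(1+pic["k1"]*(s@s))
    E=np.array(pic["extrinsics"]); r=E[:3,:3]@np.array([s[0],-s[1],-1]); o=E[:3,3]
    return o+r*(z-o[2])/r[2]
def save(pic,n,box=None,k=1):
    im=cv2.cvtColor(pic["color"],cv2.COLOR_RGB2BGR)
    if box: x0,y0,x1,y1=box; im=cv2.resize(im[y0:y1,x0:x1],None,fx=k,fy=k,interpolation=cv2.INTER_CUBIC)
    cv2.imwrite("pics/"+n,im)
def st():
    s=ctrl.state(); Rm=R.from_rotvec(s["orientation"]).as_matrix(); return s,np.array(s["ee_pos"]),Rm
E
python3 - <<'E'
from h import *
s,p,Rm=st(); print(s["time"],p,Rm)
ps=[imaging.read_camera(c) for c in("scene","top")]
save(ps[0],"s0.png");save(ps[1],"t0.png")
for c in ps:
    for n in ["blank_mid","blank_heel","rack","press","platen","handle_grip","needle_tip","clip_tip","short_blank","oblong_blank"]: pp(c,n)
    print(c["K"],c["k1"],c["extrinsics"])
E
```

```text
pics
0.0 [0.2953 0.6342 0.2133] [[-0.9066  0.4221 -0.0005]
 [ 0.4221  0.9066 -0.001 ]
 [ 0.     -0.0011 -1.    ]]
blank_mid 0.82 [0.3627 0.5947 0.0301] [408. 192.]
blank_mid 0.6 [0.5    0.2685 0.0403] [362. 236.]
blank_heel 0.88 [0.4379 0.2459 0.037 ] [346. 230.]
blank_heel 0.78 [0.3805 0.5267 0.028 ] [398. 200.]
rack 0.96 [0.4763 0.3328 0.0007] [372. 235.]
rack 0.25 [ 0.5921 -0.3235  0.0004] [213. 331.]
press 0.72 [ 0.5918 -0.3187  0.0031] [215. 330.]
platen 0.64 [ 0.5898 -0.3186  0.0413] [213. 320.]
handle_grip 0.57 [0.477  0.3315 0.001 ] [372. 235.]
handle_grip 0.54 [ 0.5912 -0.323   0.2224] [200. 275.]
needle_tip 0.55 [ 0.6812 -0.216   0.1322] [256. 304.]
needle_tip 0.27 [ 0.2915 -0.3447  0.0022] [173. 274.]
short_blank 0.54 [0.4613 0.3911 0.0109] [382. 226.]
oblong_blank 0.81 [0.4726 0.3316 0.016 ] [371. 231.]
oblong_blank 0.59 [ 0.5895 -0.3177  0.0396] [213. 321.]
[[472.8843   0.     311.5248]
 [  0.     472.8843 246.7866]
 [  0.       0.       1.    ]] -0.10004641377994127 [[ 0.5189 -0.5329  0.6685  1.5192]
 [ 0.8546  0.3417 -0.391  -0.529 ]
 [-0.0201  0.7741  0.6327  1.0452]

[... 303 characters left out ...]
88  0.3307 -0.0002] [217. 270.]
press 0.78 [ 0.5919 -0.3152  0.0015] [441. 231.]
press 0.16 [0.5047 0.275  0.0389] [234. 259.]
platen 0.68 [ 0.5891 -0.3227  0.0405] [447. 230.]
handle_grip 0.76 [ 0.5868 -0.3183  0.2254] [463. 216.]
short_blank 0.81 [0.4564 0.3913 0.0097] [194. 277.]
oblong_blank 0.67 [0.4687 0.3302 0.0164] [216. 272.]
oblong_blank 0.6 [ 0.2884 -0.3454 -0.0026] [456. 338.]
oblong_blank 0.58 [ 0.5887 -0.3181  0.2246] [463. 215.]
[[532.1941   0.     318.964 ]
 [  0.     532.1941 235.3815]
 [  0.       0.       1.    ]] -0.03576500325283665 [[ 0.0024  0.9829 -0.1839  0.2968]
 [-1.      0.0033  0.0046  0.0459]
 [ 0.0051  0.1839  0.9829  1.5093]
 [ 0.      0.      0.      1.    ]]
```

View pics/s0.png

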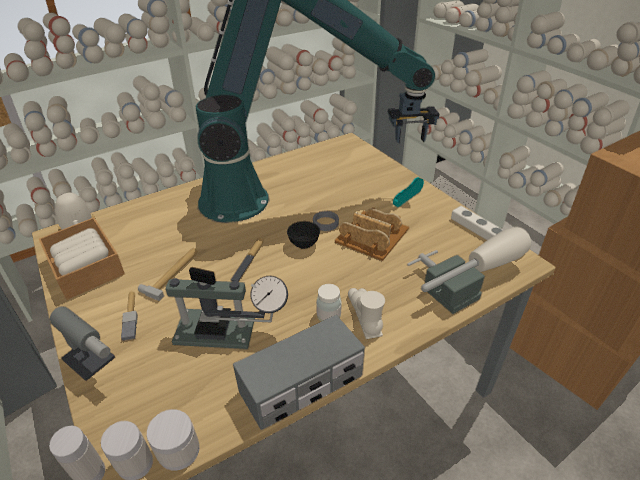

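View pics/t0.png

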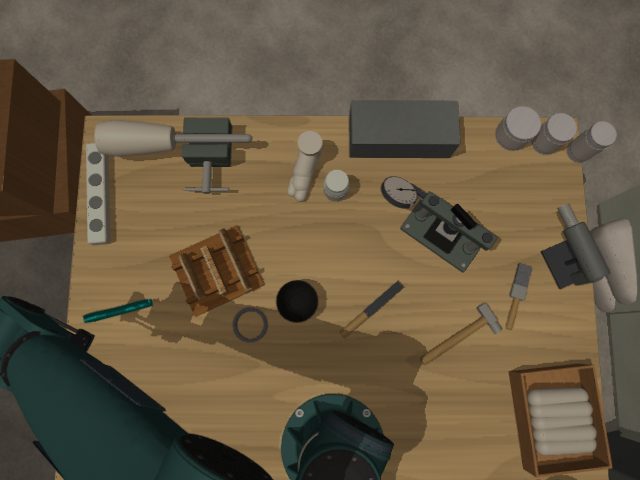

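The scene view shows the rack at (372,235), the press at (213,320), the dial at (268,293) and a turquoise look-alike at (408,192). The top view shows the rack at (217,270), the press at (447,230) and the turquoise look-alike at (117,311). The free bench area is around top (335,245). The candidates for blank_mid are top (234,259) in the rack, which is beige, and (117,311) on the bench, which is turquoise and ruled out. I'll enlarge the rack and press before reaching.

```bash
python3 - <<'E'
from h import *
t=imaging.read_camera("top")
a=cv2.cvtColor(t["color"],cv2.COLOR_RGB2BGR)
A=cv2.resize(a[220:320,162:272],(440,400),interpolation=cv2.INTER_CUBIC)
B=cv2.resize(a[170:280,375:505],(352*1,298),interpolation=cv2.INTER_CUBIC)
s=imaging.read_camera("scene");b=cv2.cvtColor(s["color"],cv2.COLOR_RGB2BGR)
C=cv2.resize(b[265:325,240:300],(300,300),interpolation=cv2.INTER_CUBIC)
im=np.zeros((600,800,3),np.uint8); im[:400,:440]=A; im[:298,448:]=B; im[300:600,448:748]=C
cv2.imwrite("pics/c1.png",im)
for n in ["blank_mid","blank_heel","short_blank","oblong_blank","glue_jar","plaster_bowl","rasp","tape_roll","press","platen","handle_grip"]: pp(t,n,2)
for u,v in[(234,259),(297,300),(337,185),(402,285),(345,335)]: print(u,v,ray(t,u,v,0))
E
```

```text
blank_mid 0.82 [0.5059 0.2783 0.0411] [233. 258.]
blank_mid 0.61 [0.4845 0.3332 0.0024] [216. 268.]
blank_heel 0.76 [0.3836 0.5247 0.0253] [144. 302.]
blank_heel 0.64 [0.4359 0.2397 0.0417] [246. 283.]
short_blank 0.66 [0.4578 0.3896 0.0074] [195. 277.]
oblong_blank 0.75 [0.4681 0.3282 0.0157] [216. 273.]
glue_jar 0.81 [ 0.7154 -0.0096  0.0022] [336. 190.]
glue_jar 0.74 [ 0.5858 -0.3197  0.2239] [464. 217.]
plaster_bowl 0.66 [0.3894 0.0953 0.0023] [299. 301.]
rasp 0.7 [ 0.3646 -0.0992 -0.0035] [368. 311.]
tape_roll 0.96 [0.3202 0.2288 0.0013] [251. 326.]
press 0.86 [ 0.5898 -0.3182  0.0001] [442. 232.]
press 0.73 [ 0.5865 -0.3216  0.2249] [465. 216.]
platen 0.57 [ 0.5855 -0.3237  0.0424] [448. 231.]
platen 0.39 [ 0.2917 -0.3451 -0.0002] [456. 337.]
handle_grip 0.65 [ 0.5898 -0.3198  0.2235] [464. 215.]
234 259 [0.5096 0.2819 0.    ]
297 300 [0.3934 0.1004 0.    ]
337 185 [ 0.73   -0.0138  0.    ]
402 285 [ 0.4365 -0.1974  0.    ]
345 335 [ 0.2965 -0.0345  0.    ]
```

View pics/c1.png

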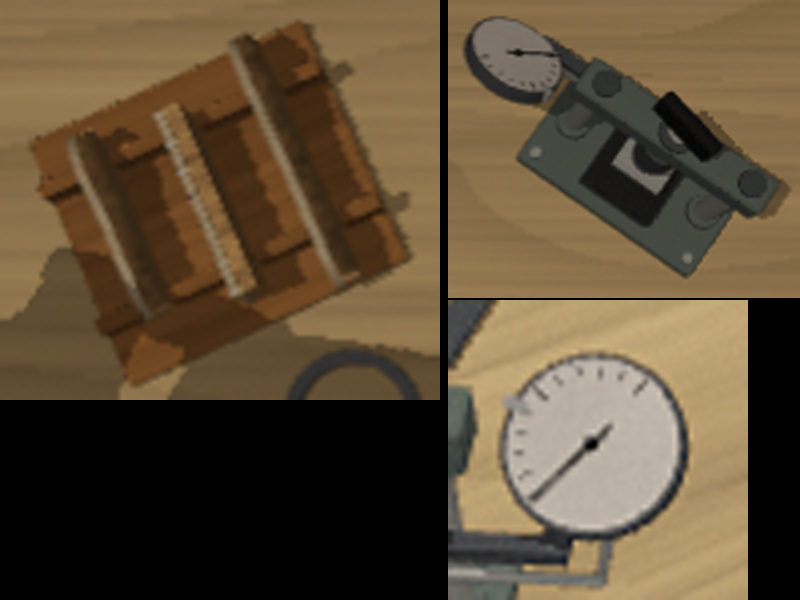

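The enlarged crop confirms the choice. The long beige blank is the rightmost of the three in the rack, running from crop (237,40) to (345,280), which is the full rack length. The short and rectangular blanks are to its left. The turquoise look-alike is elsewhere on the bench. On the dial, the needle is at lower left and the clip is at upper left.

```bash
cat >> h.py <<'E'
def go(x,y,z,head):
    "shift to reach TCP x,y,z with tool y at heading head (deg, mod 180)"
    s,p,Rm=st(); d=Rm.T@(np.array([x,y,z])-p); h=np.degrees(np.arctan2(Rm[1,1],Rm[0,1]))
    sp=(h-head+90)%180-90
    print("t",round(s["time"],2),"p",p,"head",h.round(2),"q",np.array(s["q"]),"F",np.array(s["ft_force"]),"op",s["opening"])
    print("-> shift",d,"n",np.linalg.norm(d)/.0417,"spin",np.radians([sp,sp-180,sp+180]))
E
python3 - <<'E'
from h import *
go(.504,.274,.21,114.4)
E
```

```text
t 1.75 p [0.2955 0.6346 0.214 ] head 65.03 q [ 1.1017  0.3789  1.7342 -0.      1.0285 -0.0333] F [-0.2808  0.2225  0.0458] op 0.09130301157441546
-> shift [-0.3412 -0.2389  0.0039] n 9.989608357457685 spin [-0.8616 -4.0032  2.28  ]
```

move_arm(
  rows=[
    {"tx": -0.341, "ty": -0.239, "tz": 0.004, "spin": -0.862},
    {"tx": -0.341, "ty": -0.239, "tz": 0.004, "spin": -0.862},
    {"tx": -0.341, "ty": -0.239, "tz": 0.004, "spin": -0.862},
    {"tx": -0.341, "ty": -0.239, "tz": 0.004, "spin": -0.862},
    {"tx": -0.341, "ty": -0.239, "tz": 0.004, "spin": -0.862},
    {"tx": -0.341, "ty": -0.239, "tz": 0.004, "spin": -0.862},
    {"tx": -0.341, "ty": -0.239, "tz": 0.004, "spin": -0.862},
    {"tx": -0.341, "ty": -0.239, "tz": 0.004, "spin": -0.862},
    {"tx": -0.341, "ty": -0.239, "tz": 0.004, "spin": -0.862},
    {"tx": -0.341, "ty": -0.239, "tz": 0.004, "spin": -0.862},
  ],
  grip=0.5,
)

```text
time: 2.58
ee_pos: [0.5014, 0.2774, 0.2102]
orientation: [-0.665, 3.07, 0.0]
ft_force: [0.9, 0.3, 0.3]
opening: 0.0458
```

```bash
python3 - <<'E'
from h import *
go(.504,.274,.10,114.4)
t=imaging.read_camera("wrist"); save(t,"w1.png")
pp(t,"blank_mid",2);pp(t,"blank_heel",2)
for n,l in [("mid",0),("heel",-.072),("toe",.07)]:
    c=np.array([.504,.274,.062])+l*np.array([np.cos(np.radians(24.4)),np.sin(np.radians(24.4)),0]); print(n,px(t,c))
print(np.array(t["extrinsics"]))
E
```

```text
t 2.58 p [0.5014 0.2774 0.2102] head 114.44 q [ 0.4647  0.1855  1.9964  0.      0.9591 -1.5326] F [0.8969 0.2879 0.2629] op 0.045801029576045746
-> shift [-0.0009 -0.0042  0.1102] n 2.645839274087085 spin [ 0.0006 -3.141   3.1422]
blank_mid 0.8 [0.503  0.2688 0.0372] [314. 222.]
blank_mid 0.69 [ 0.3904  0.0966 -0.0006] [202.  40.]
blank_heel 0.8 [0.4408 0.2416 0.0347] [315. 151.]
blank_heel 0.74 [0.3779 0.5231 0.0254] [593. 211.]
mid [318.4303 229.7919]
heel [318.2837 149.9104]
toe [318.5546 299.5643]
[[-0.414  -0.8828 -0.2222  0.4399]
 [ 0.9103 -0.4017 -0.1001  0.2491]
 [-0.0009 -0.2437  0.9699  0.3802]
 [ 0.      0.      0.      1.    ]]
```

View pics/w1.png

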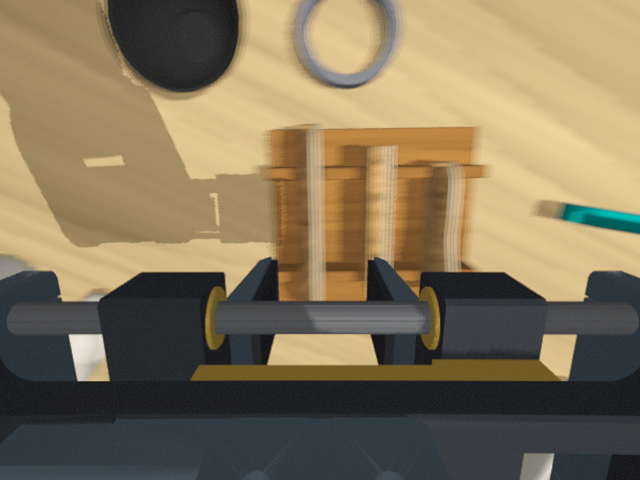

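```bash
python3 - <<'E'
from h import *
t=imaging.read_camera("wrist"); t=imaging.read_camera("wrist")
go(.504,.274,.10,114.4)
pp(t,"blank_mid",1);pp(t,"blank_heel",1)
g=cv2.cvtColor(t["color"],cv2.COLOR_RGB2GRAY).astype(int)
for r in (140,150,200,230,250): print(r,g[r,290:340:2])
h=lambda l:np.array([.504,.274,.062])+l*np.array([np.cos(np.radians(24.4)),np.sin(np.radians(24.4)),0])
print([px(t,h(l)) for l in(-.09,-.072,-.03,0,.02)])
for u in (305,320): print(ray(t,u,150,.062),ray(t,u,240,.062))
E
```

```text
t 2.83 p [0.5007 0.2794 0.2101] head 114.38 q [ 0.4683  0.1865  1.9957  0.0002  0.9594 -1.5281] F [-0.5255  0.035  -0.2323] op 0.04513978867366115
-> shift [-0.0008 -0.0063  0.1101] n 2.6437534434401293 spin [-0.0004 -3.142   3.1412]
blank_mid 0.59 [0.5049 0.2688 0.0373] [313. 223.]
blank_heel 0.94 [0.4377 0.2381 0.0374] [312. 147.]
140 [ 98  95  97  96  99  96  90  78  87  91  99 104 105 177 194 194 188 137
 137 138 136 137 138 138 137]
150 [104 104 105 103 106 104  97  88  86  87  87  90 101 180 208 207 202 147
 146 148 147 146 146 148 148]
200 [ 98  95  94  96  96  97  96  96  92  96 100 105 113 135 200 203 201 150
 139 138 139 137 138 139 139]
230 [101  97 100  98  97  98  96  93  91  94  96  90 105 112 195 205 205 173
 136 137 138 137 138 138 136]
250 [ 93  94  96  91  92  93  94  91  87  86  82  82  96 107 180 202 202 184
 133 134 137 135 135 135 134]
[array([316.7031, 128.2561]), array([316.8179, 149.7261]), array([317.0718, 197.4485]), array([317.242 , 229.6653]), array([317.3507, 250.3468])]
[0.4429 0.2349 0.062 ] [0.5178 0.2676 0.062 ]
[0.4375 0.2469 0.062 ] [0.512  0.2804 0.062 ]
```

```bash
python3 - <<'E'
from h import *
go(.5045,.271,.028,114.4)
E
```

```text
t 2.93 p [0.5002 0.2802 0.21  ] head 114.49 q [ 0.4699  0.1866  1.9957  0.0001  0.9593 -1.5283] F [ 0.0574 -0.0627 -0.1788] op 0.04542712459425833
-> shift [-0.0001 -0.0102  0.182 ] n 4.370811729133592 spin [ 0.0015 -3.1401  3.1431]
```

move_arm(
  rows=[
    {"tx": 0, "ty": -0.01, "tz": 0.04},
    {"tx": 0, "ty": -0.01, "tz": 0.08},
    {"tx": 0, "ty": -0.01, "tz": 0.11},
    {"tx": 0, "ty": -0.01, "tz": 0.12},
    {"tx": 0, "ty": -0.01, "tz": 0.12},
    {"tx": 0, "ty": -0.01, "tz": 0.12},
  ],
)

```text
validation failed for argument at $.ro...
```

```bash
python3 - <<'E'
from h import *
go(.5045,.271,.028,114.4)
t=imaging.read_camera("wrist"); save(t,"w2.png")
E
```

```text
t 2.93 p [0.5002 0.2802 0.21  ] head 114.49 q [ 0.4699  0.1866  1.9957  0.0001  0.9593 -1.5283] F [ 0.0574 -0.0627 -0.1788] op 0.04542712459425833
-> shift [-0.0001 -0.0102  0.182 ] n 4.370811729133592 spin [ 0.0015 -3.1401  3.1431]
```

View pics/w2.png

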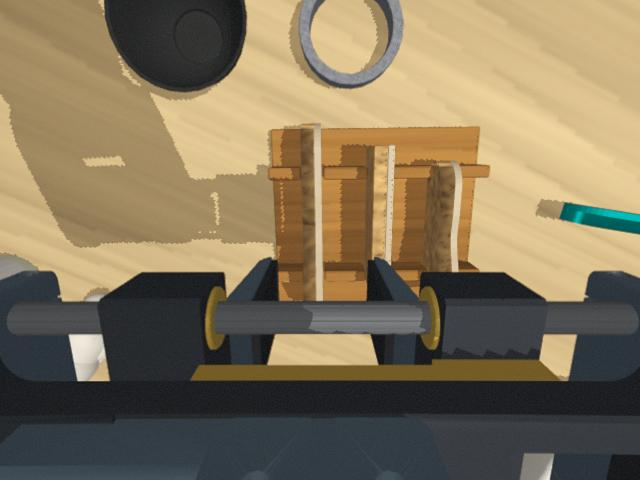

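The move was refused because the rows had no spin value. The picture is sharp: the long blank's top spans u 302–322, the fingers are centred at u≈321, so a shift of about −10 mm in tool y fits.

move_arm(
  rows=[
    {"tx": 0.0, "ty": -0.01, "tz": 0.04, "spin": 0.0},
    {"tx": 0.0, "ty": -0.01, "tz": 0.08, "spin": 0.0},
    {"tx": 0.0, "ty": -0.01, "tz": 0.11, "spin": 0.0},
    {"tx": 0.0, "ty": -0.01, "tz": 0.12, "spin": 0.0},
    {"tx": 0.0, "ty": -0.01, "tz": 0.12, "spin": 0.0},
    {"tx": 0.0, "ty": -0.01, "tz": 0.12, "spin": 0.0},
  ],
)

```text
time: 3.48
ee_pos: [0.505, 0.2709, 0.0908]
orientation: [-0.666, 3.07, 0.0]
ft_force: [0.1, -0.3, 0.7]
opening: 0.0455
```

```bash
python3 - <<'E'
from h import *
go(.5045,.271,.028,114.4)
t=imaging.read_camera("wrist"); save(t,"w2.png")
g=cv2.cvtColor(t["color"],cv2.COLOR_RGB2GRAY).astype(int)
for r in (120,200,230,250): print(r,g[r,260:380:3])
c=np.array([.5045,.271,.062]);u=np.array([np.cos(np.radians(24.4)),np.sin(np.radians(24.4)),0])
print([px(t,c+l*u) for l in(-.072,-.03,0,.02)])
E
```

```text
t 3.48 p [0.505  0.2709 0.0908] head 114.48 q [ 0.4517  0.3628  2.0378  0.      0.7409 -1.5463] F [ 0.128  -0.3292  0.7344] op 0.04547528204722466
-> shift [0.0004 0.0003 0.0628] n 1.505610934346956 spin [ 0.0013 -3.1403  3.1429]
120 [140 150 149 148 151 151 148 106 107 106 108 107 104 105 106 105  93  90
  93  88  96 110 131 197 197 196 176 153 153 152 152 151 154 155 150 153
 152 153 154 154]
200 [153 155 100 110 108 108 109 108 108 109 109 109 108 108 108 110 100 105
 112 116 125 134 145 214 210 214 208 156 156 154 156 156 156 155 156 109
 110 109 107 111]
230 [154 154 122 108 108 108 108 107 108 111 108 108 109 109 110 110  94  89
  91  99 101  99  95 154 151 151 155 156 155 155 158 156 156 156 149 109
 111 108 110 111]
250 [151 150 146 103 103 103 102 105 105 102 102 103 103 102 102 103 101 101
 100  93  84  82  81 151 152 150 153 146 143 142 144 145 144 144 112 105
 107 107 106 106]
[array([323.8889, 144.9376]), array([323.69 , 220.308]), array([323.5607, 269.5859]), array([323.4796, 300.5853])]
```

move_arm(
  rows=[
    {"tx": 0.0, "ty": 0.0, "tz": 0.03, "spin": 0.0},
    {"tx": 0.0, "ty": 0.0, "tz": 0.055, "spin": 0.0},
    {"tx": 0.0, "ty": 0.0, "tz": 0.063, "spin": 0.0},
    {"tx": 0.0, "ty": 0.0, "tz": 0.063, "spin": 0.0},
  ],
)

```text
time: 3.87
ee_pos: [0.5047, 0.2702, 0.027]
orientation: [0.665, -3.07, 0.0]
ft_force: [0.1, 0.7, 0.6]
opening: 0.0457
```

move_arm(
  rows=[
    {"tx": 0.0, "ty": 0.0, "tz": 0.0, "spin": 0.0},
    {"tx": 0.0, "ty": 0.0, "tz": 0.0, "spin": 0.0},
    {"tx": 0.0, "ty": 0.0, "tz": 0.0, "spin": 0.0},
    {"tx": 0.0, "ty": 0.0, "tz": 0.0, "spin": 0.0},
  ],
  grip=0.0,
  newtons=20,
)

```text
time: 4.2
ee_pos: [0.5055, 0.2705, 0.0282]
orientation: [-0.664, 3.069, 0.001]
ft_force: [0.3, 0.1, 0.5]
opening: 0.0215
```

move_arm(
  rows=[
    {"tx": 0.0, "ty": 0.0, "tz": -0.03, "spin": 0.0},
    {"tx": 0.0, "ty": 0.0, "tz": -0.065, "spin": 0.0},
    {"tx": 0.0, "ty": 0.0, "tz": -0.1, "spin": 0.0},
    {"tx": 0.0, "ty": 0.0, "tz": -0.12, "spin": 0.0},
    {"tx": 0.0, "ty": 0.0, "tz": -0.12, "spin": 0.0},
  ],
)

```text
time: 4.62
ee_pos: [0.5072, 0.2713, 0.1521]
orientation: [-0.663, 3.064, 0.003]
ft_force: [0.6, 0.3, -0.9]
opening: 0.0181
```

```bash
python3 - <<'E'
from h import *
go(.55,-.03,.12,60)
E
```

```text
t 4.62 p [0.5072 0.2713 0.1521] head 114.42 q [ 0.4506  0.2668  2.0221 -0.      0.8455 -1.5464] F [ 0.5665  0.3091 -0.9166] op 0.018100123346276385
-> shift [ 0.0858 -0.292   0.0315] n 7.337872074439767 spin [ 0.9498 -2.1918  4.0914]
```

move_arm(
  rows=[
    {"tx": 0.068, "ty": -0.3, "tz": 0.052, "spin": 0.95},
    {"tx": 0.068, "ty": -0.3, "tz": 0.052, "spin": 0.95},
    {"tx": 0.068, "ty": -0.3, "tz": 0.052, "spin": 0.95},
    {"tx": 0.068, "ty": -0.3, "tz": 0.052, "spin": 0.95},
    {"tx": 0.068, "ty": -0.3, "tz": 0.052, "spin": 0.95},
    {"tx": 0.068, "ty": -0.3, "tz": 0.052, "spin": 0.95},
    {"tx": 0.068, "ty": -0.3, "tz": 0.052, "spin": 0.95},
    {"tx": 0.068, "ty": -0.3, "tz": 0.052, "spin": 0.95},
    {"tx": 0.068, "ty": -0.3, "tz": 0.052, "spin": 0.95},
    {"tx": 0.068, "ty": -0.3, "tz": 0.052, "spin": 0.95},
  ],
)

```text
time: 5.45
ee_pos: [0.5665, -0.0321, 0.0943]
orientation: [-0.816, -3.033, 0.0]
ft_force: [0.4, 0.5, -2.2]
opening: 0.0181
```

```bash
python3 - <<'E'
from h import *
go(.57,-.03,.018,60)
t=imaging.read_camera("top"); save(t,"t2.png",(190,140,490,340),2.6)
go(.57,-.03,.018,60)
E
```

```text
t 5.45 p [ 0.5665 -0.0321  0.0943] head 59.9 q [-0.0977  0.35    2.048   0.0001  0.7448 -1.1432] F [ 0.392   0.5291 -2.243 ] op 0.01807350202851793
-> shift [-0.0021  0.0036  0.0762] n 1.831206895760157 spin [-0.0018 -3.1434  3.1398]
t 5.5 p [ 0.5665 -0.0312  0.0945] head 60.01 q [-0.0961  0.3494  2.0482  0.0001  0.7449 -1.1436] F [ 0.1468 -0.1433 -2.2687] op 0.017787908632191422
-> shift [-0.0025  0.0028  0.0765] n 1.837035764292537 spin [ 0.0002 -3.1414  3.1418]
```

View pics/t2.png

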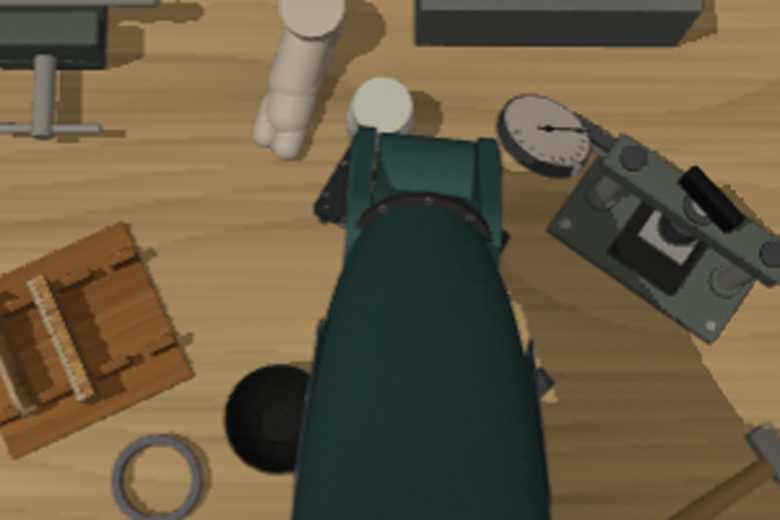

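The blank has left the rack. Only the two others remain there, and the bench below the held blank is clear. Next I set it down on its edge.

move_arm(
  rows=[
    {"tx": 0.0, "ty": 0.0, "tz": 0.03, "spin": 0.0},
    {"tx": 0.0, "ty": 0.0, "tz": 0.06, "spin": 0.0},
    {"tx": 0.0, "ty": 0.0, "tz": 0.072, "spin": 0.0},
    {"tx": 0.0, "ty": 0.0, "tz": 0.075, "spin": 0.0},
    {"tx": 0.0, "ty": 0.0, "tz": 0.077, "spin": 0.0},
    {"tx": 0.0, "ty": 0.0, "tz": 0.077, "spin": 0.0},
  ],
)

```text
time: 6.0
ee_pos: [0.5669, -0.0301, 0.0184]
orientation: [-0.809, -3.035, 0.0]
ft_force: [-1.1, -1.7, 2.8]
opening: 0.018
```

move_arm(
  rows=[
    {"tx": 0.0, "ty": 0.0, "tz": 0.0, "spin": 0.0},
    {"tx": 0.0, "ty": 0.0, "tz": 0.0, "spin": 0.0},
    {"tx": 0.0, "ty": 0.0, "tz": 0.0, "spin": 0.0},
    {"tx": 0.0, "ty": 0.0, "tz": -0.01, "spin": 0.0},
    {"tx": 0.0, "ty": 0.0, "tz": -0.018, "spin": 0.0},
    {"tx": 0.0, "ty": 0.0, "tz": -0.018, "spin": 0.0},
  ],
  grip=1.0,
)

```text
time: 6.5
ee_pos: [0.568, -0.0312, 0.038]
orientation: [0.813, 3.032, 0.001]
ft_force: [-0.3, 0.1, 0.4]
opening: 0.0553
```

```bash
python3 - <<'E'
from h import *
go(.57,-.03,.036,60)
t=imaging.read_camera("wrist"); save(t,"w3.png")
E
```

```text
t 6.5 p [ 0.568  -0.0312  0.038 ] head 60.0 q [-0.0958  0.4477  2.0502  0.      0.6414 -1.143 ] F [-0.2747  0.0553  0.4323] op 0.05530424308432926
-> shift [-0.0011  0.002   0.002 ] n 0.0725930984112109 spin [-0.     -3.1416  3.1416]
```

View pics/w3.png

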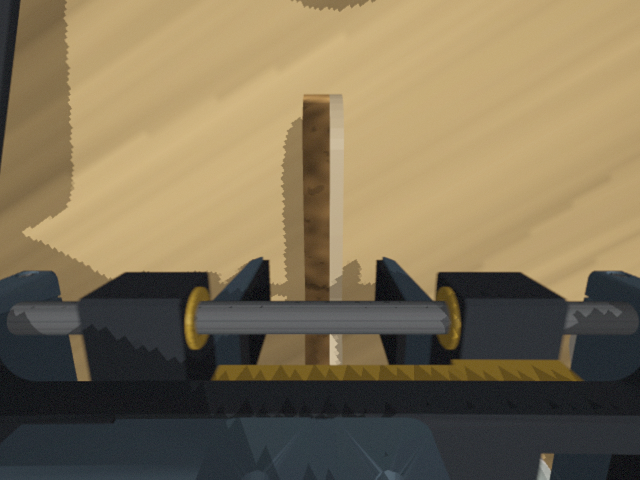

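The blank stands free on its edge at u 303–343 with the heel towards the robot, and the jaws are still opening. I'll push its top over towards tool −y.

move_arm(
  rows=[
    {"tx": 0.0, "ty": -0.006, "tz": 0.0, "spin": 0.0},
    {"tx": 0.0, "ty": -0.016, "tz": 0.0, "spin": 0.0},
    {"tx": 0.0, "ty": -0.026, "tz": 0.0, "spin": 0.0},
    {"tx": 0.0, "ty": -0.034, "tz": 0.0, "spin": 0.0},
    {"tx": 0.0, "ty": -0.04, "tz": 0.0, "spin": 0.0},
    {"tx": 0.0, "ty": -0.046, "tz": 0.0, "spin": 0.0},
    {"tx": 0.0, "ty": -0.052, "tz": 0.0, "spin": 0.0},
    {"tx": 0.0, "ty": -0.058, "tz": 0.0, "spin": 0.0},
    {"tx": 0.0, "ty": -0.062, "tz": 0.0, "spin": 0.0},
    {"tx": 0.0, "ty": -0.062, "tz": 0.0, "spin": 0.0},
  ],
  grip=1.0,
)

```text
time: 7.38
ee_pos: [0.5356, -0.0854, 0.036]
orientation: [-0.814, -3.034, 0.0]
ft_force: [0.5, 0.3, -0.2]
opening: 0.0912
```

```bash
python3 - <<'E'
from h import *
go(.57,-.03,.036,60)
t=imaging.read_camera("wrist"); save(t,"w4.png")
E
```

```text
t 7.38 p [ 0.5356 -0.0854  0.036 ] head 59.96 q [-0.2011  0.4215  2.1014 -0.0001  0.6189 -1.2475] F [ 0.5217  0.2764 -0.232 ] op 0.09121701128118713
-> shift [-0.0021  0.0652 -0.    ] n 1.5647383988706816 spin [-0.0007 -3.1423  3.1409]
```

View pics/w4.png

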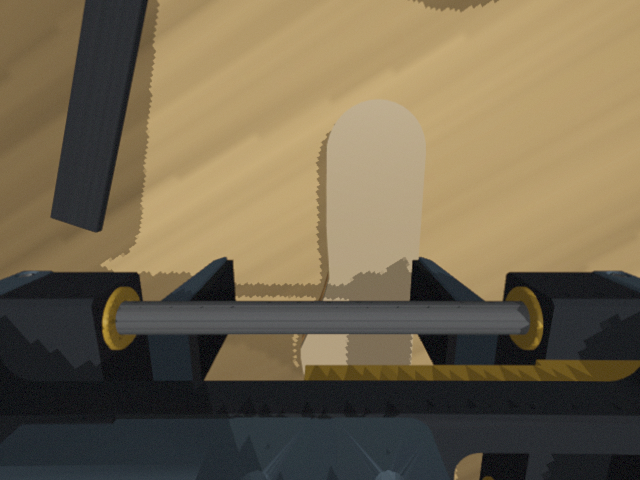

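The blank now lies flat, heel end at (378,100), between the open fingers. I'll rise to clear it and measure it.

move_arm(
  rows=[
    {"tx": 0.0, "ty": 0.0, "tz": -0.03, "spin": 0.0},
    {"tx": 0.0, "ty": 0.0, "tz": -0.06, "spin": 0.0},
    {"tx": 0.0, "ty": 0.0, "tz": -0.09, "spin": 0.0},
    {"tx": 0.0, "ty": 0.0, "tz": -0.1, "spin": 0.0},
    {"tx": 0.0, "ty": 0.0, "tz": -0.1, "spin": 0.0},
    {"tx": 0.0, "ty": 0.0, "tz": -0.1, "spin": 0.0},
    {"tx": 0.0, "ty": 0.0, "tz": -0.1, "spin": 0.0},
  ],
)

```text
time: 8.02
ee_pos: [0.5352, -0.0846, 0.1347]
orientation: [-0.813, -3.033, 0.0]
ft_force: [-0.4, 0.1, 0.3]
opening: 0.0913
```

```bash
python3 - <<'E'
from h import *
s,p,Rm=st(); print(p)
t=imaging.read_camera("wrist"); save(t,"w5.png")
pp(t,"blank_mid",2);pp(t,"blank_heel",2)
g=cv2.cvtColor(t["color"],cv2.COLOR_RGB2HSV)
# outline: low-saturation cover
m=((g[...,1]<75)&(g[...,2]>90)).astype(np.uint8); m[265:]=0
n,l,S,c=cv2.connectedComponentsWithStats(m); i=1+np.argmax(S[1:,4]); print(S[i],c[i])
for r in range(S[i][1],265,12):
    xs=np.where(l[r]==i)[0]
    if len(xs): print(r,xs[0],xs[-1],ray(t,xs[0],r,.018)[:2],ray(t,xs[-1],r,.018)[:2])
E
```

```text
[ 0.5352 -0.0846  0.1347]
blank_mid 0.69 [ 0.5491 -0.0626  0.0085] [352. 235.]
blank_mid 0.33 [ 0.4893 -0.0284  0.0086] [353. 154.]
[ 319  120   70  145 8589] [355.6521 194.6143]
120 354 362 [ 0.4669 -0.0165] [ 0.47   -0.0112]
132 333 382 [ 0.4665 -0.0351] [ 0.4857 -0.0018]
144 326 387 [ 0.4716 -0.0444] [ 0.4957 -0.0026]
156 325 388 [ 0.4792 -0.0496] [ 0.5043 -0.0061]
168 325 388 [ 0.4873 -0.0543] [ 0.5126 -0.0104]
180 325 387 [ 0.4956 -0.0591] [ 0.5207 -0.0155]
192 325 387 [ 0.504  -0.0639] [ 0.5293 -0.02  ]
204 325 386 [ 0.5125 -0.0688] [ 0.5377 -0.0252]
216 326 385 [ 0.5216 -0.0731] [ 0.5461 -0.0306]
228 326 385 [ 0.5305 -0.0781] [ 0.5552 -0.0353]
240 326 384 [ 0.5395 -0.0833] [ 0.564  -0.0408]
252 323 384 [ 0.5473 -0.0908] [ 0.5733 -0.0457]
264 319 383 [ 0.5549 -0.0991] [ 0.5824 -0.0514]
```

View pics/w5.png

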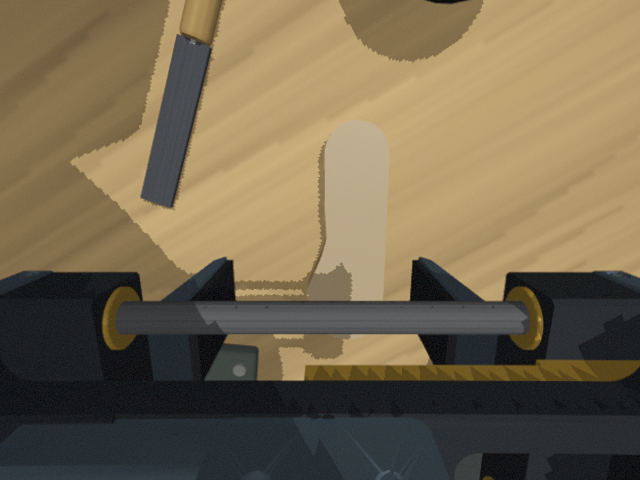

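The blank is flat and released. Its heel tip is at (358,120) and its straight edge runs down u≈385. The measured width of 50 mm agrees with the given 52 mm. blank_heel is at about (0.488,−0.026), heading −30.1°, and the networks' points agree within 3 mm.

```bash
python3 - <<'E'
from h import *
go(.4897,-.0267,.004,59.9)
E
```

```text
t 8.17 p [ 0.5352 -0.0846  0.1347] head 59.99 q [-0.1998  0.2485  2.0884  0.      0.8068 -1.2469] F [-0.6428 -0.0066  0.6121] op 0.09058169236761682
-> shift [0.0681 0.0275 0.1308] n 3.59765488600166 spin [ 0.0016 -3.14    3.1432]
```

move_arm(
  rows=[
    {"tx": 0.034, "ty": 0.014, "tz": 0.01, "spin": 0.001},
    {"tx": 0.068, "ty": 0.0275, "tz": 0.025, "spin": 0.001},
    {"tx": 0.068, "ty": 0.0275, "tz": 0.06, "spin": 0.001},
    {"tx": 0.068, "ty": 0.0275, "tz": 0.095, "spin": 0.001},
    {"tx": 0.068, "ty": 0.0275, "tz": 0.12, "spin": 0.001},
    {"tx": 0.068, "ty": 0.0275, "tz": 0.128, "spin": 0.001},
    {"tx": 0.068, "ty": 0.0275, "tz": 0.13, "spin": 0.001},
    {"tx": 0.068, "ty": 0.0275, "tz": 0.13, "spin": 0.001},
  ],
)

```text
time: 8.83
ee_pos: [0.4908, -0.027, 0.0059]
orientation: [-0.815, -3.033, 0.0]
ft_force: [0.4, 0.2, 1.2]
opening: 0.091
```

```bash
python3 - <<'E'
from h import *
go(.4897,-.0267,.004,59.9)
t=imaging.read_camera("wrist"); save(t,"w6.png")
E
```

```text
t 8.83 p [ 0.4908 -0.027   0.0059] head 59.92 q [-0.1025  0.4262  2.1965  0.      0.5199 -1.1483] F [0.3528 0.1992 1.2442] op 0.09103348320203128
-> shift [ 0.0011 -0.0002  0.0019] n 0.05367819677810642 spin [ 0.0004 -3.1412  3.142 ]
```

move_arm(
  rows=[
    {"tx": 0.001, "ty": 0.0, "tz": 0.001, "spin": 0.0},
    {"tx": 0.001, "ty": 0.0, "tz": 0.001, "spin": 0.0},
    {"tx": 0.001, "ty": 0.0, "tz": 0.001, "spin": 0.0},
    {"tx": 0.001, "ty": 0.0, "tz": 0.001, "spin": 0.0},
    {"tx": 0.001, "ty": 0.0, "tz": 0.001, "spin": 0.0},
    {"tx": 0.001, "ty": 0.0, "tz": 0.001, "spin": 0.0},
  ],
  grip=0.0,
  newtons=40,
)

```text
time: 9.38
ee_pos: [0.4901, -0.0265, 0.0052]
orientation: [0.815, 3.034, 0.0]
ft_force: [-0.0, 0.4, -1.0]
opening: 0.0542
```

```bash
python3 - <<'E'
from h import *
s,p,Rm=st(); print(p,s["opening"],s["ft_force"])
E
```

```text
[ 0.4901 -0.0265  0.0052] 0.054201087684955684 [-0.0024  0.41   -0.9734]
```

```bash
python3 - <<'E'
from h import *
from scipy.optimize import least_squares
t=imaging.read_camera("top")
M=np.array([[-.065,.11,.018],[-.065,-.11,.018],[.02,.106,.182],[.02,-.106,.182],[-.02,.106,.182],[-.02,-.106,.182]])
G=np.array([[400.5,228.3],[464.4,272.3],[429.3,191.4],[500.6,238.3],[423,204],[488.4,249.4]],np.float32)
g=cv2.cvtColor(t["color"],cv2.COLOR_RGB2GRAY)
C=cv2.cornerSubPix(g,G.reshape(-1,1,2).copy(),(3,3),(-1,-1),(3,30,.01)).reshape(-1,2)
for D in (G,C):
    f=lambda v:np.concatenate([px(t,[v[0]+m[0]*np.cos(v[2])-m[1]*np.sin(v[2]),v[1]+m[0]*np.sin(v[2])+m[1]*np.cos(v[2]),m[2]])-d for m,d in zip(M,D)])
    r=least_squares(f,[.59,-.32,-.59],loss="soft_l1"); print(r.x,np.degrees(r.x[2]),r.fun.round(1))
E
```

```text
[ 0.5855 -0.3215 -0.6162] -35.30458763058889 [-0.1  0.4  0.5  0.8  0.5 -0.5 -1.6 -0.6 -1.7 -0.9  2.4  1. ]
[ 0.5841 -0.3176 -0.6214] -35.60213796502018 [-0.3  0.7  1.   1.1  2.1 -1.2 -3.9 -1.5 -3.1 -0.5  0.8  1.6]
```

```bash
python3 - <<'E'
from h import *
go(.3987,-.1897,.10,55.4)
E
```

```text
t 9.43 p [ 0.4901 -0.0265  0.0052] head 59.93 q [-0.1016  0.4267  2.1984 -0.      0.5161 -1.1476] F [-0.941   0.5176  5.8375] op 0.05139385328211555
-> shift [-0.0027 -0.187  -0.0948] n 5.028490540277588 spin [ 0.0791 -3.0625  3.2207]
```

move_arm(
  rows=[
    {"tx": 0.0, "ty": 0.0, "tz": -0.03, "spin": 0.0},
    {"tx": 0.0, "ty": 0.0, "tz": -0.065, "spin": 0.0},
    {"tx": 0.0, "ty": -0.02, "tz": -0.095, "spin": 0.02},
    {"tx": 0.0, "ty": -0.055, "tz": -0.095, "spin": 0.04},
    {"tx": -0.001, "ty": -0.09, "tz": -0.095, "spin": 0.06},
    {"tx": -0.002, "ty": -0.125, "tz": -0.095, "spin": 0.079},
    {"tx": -0.003, "ty": -0.16, "tz": -0.095, "spin": 0.079},
    {"tx": -0.003, "ty": -0.187, "tz": -0.095, "spin": 0.079},
    {"tx": -0.003, "ty": -0.187, "tz": -0.095, "spin": 0.079},
    {"tx": -0.003, "ty": -0.187, "tz": -0.095, "spin": 0.079},
  ],
)

```text
time: 10.27
ee_pos: [0.3982, -0.1906, 0.1]
orientation: [-0.938, -2.998, -0.0]
ft_force: [0.5, 0.6, -1.5]
opening: 0.0513
```

```bash
python3 - <<'E'
from h import *
go(.3987,-.1897,.10,55.4)
t=imaging.read_camera("scene"); 
a=cv2.cvtColor(t["color"],cv2.COLOR_RGB2BGR); A=cv2.resize(a[230:360,140:300],(800,650)[::1],interpolation=cv2.INTER_CUBIC)[:600]
cv2.imwrite("pics/s2.png",A)
go(.588-.2*.823,-.3203+.2*.568,.0495,55.4)
# predicted pixel of blank toe tip & platen centre and foot bottom corners
u=np.array([.823,-.568,0]);n=np.array([.568,.823,0]);s,p,Rm=st()
B=p-[0,0,p[2]]
for nm,P in [("toe",p+.163*u+[0,0,-.005]),("platen c",np.array([.588,-.3203,.042])),("pl fl",np.array([.588,-.3203,.042])-.05*u+.042*n),("pl br",np.array([.588,-.3203,.042])+.05*u-.042*n),("pl bl",np.array([.588,-.3203,.042])+.05*u+.042*n),("base bl",np.array([.588,-.3203,.018])+.065*u+.11*n),("base br",np.array([.588,-.3203,.018])+.065*u-.11*n)]:
    q=px(t,P); print(nm,q,(q-[140,230])*5)
pp(t,"blank_mid",2); pp(t,"platen",1)
E
```

```text
t 10.27 p [ 0.3982 -0.1906  0.1   ] head 55.25 q [-0.4993  0.1632  2.2905  0.      0.6882 -1.4637] F [ 0.4676  0.5699 -1.4601] op 0.05128016244799881
-> shift [ 0.0001  0.0011 -0.    ] n 0.02570279532795135 spin [-0.0026 -3.1442  3.139 ]
t 10.32 p [ 0.3987 -0.19    0.1   ] head 55.32 q [-0.4975  0.1634  2.2903  0.0001  0.6881 -1.4632] F [ 0.0617  0.3534 -2.0569] op 0.05168083708149271
-> shift [-0.0299  0.0003  0.0505] n 1.406249292614191 spin [-0.0013 -3.1429  3.1403]
toe [213.7413 290.4074] [368.7064 302.0369]
platen c [211.6976 320.1406] [358.4878 450.7029]
pl fl [229.4532 307.8516] [447.2661 389.258 ]
pl br [193.0994 333.0107] [265.4968 515.0533]
pl bl [222.6605 334.224 ] [413.3026 521.1202]
base bl [247.0059 345.0108] [535.0295 575.0538]
base br [169.8958 341.683 ] [149.4792 558.4149]
blank_mid 0.58 [ 0.4521 -0.2298  0.1036] [219. 266.]
platen 0.54 [0.4587 0.3951 0.0144] [383. 224.]
```

View pics/s2.png

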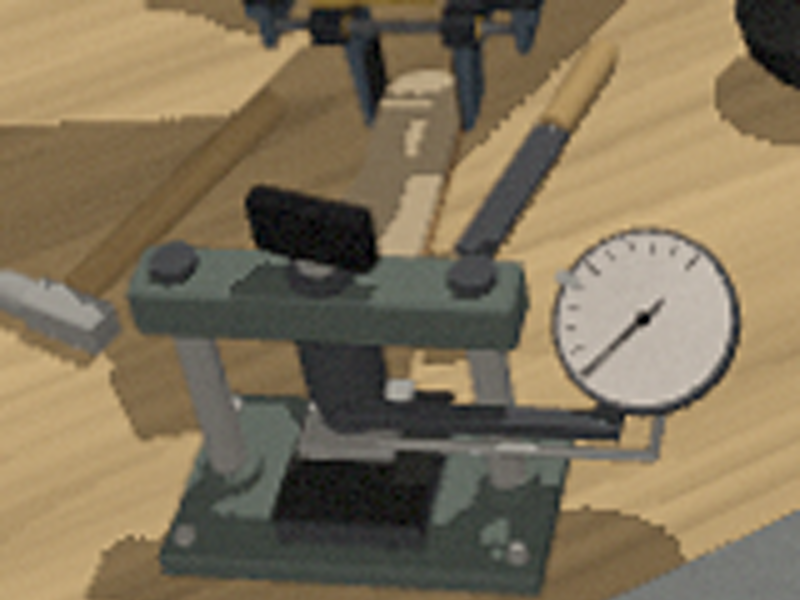

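The blank is held level by its heel in front of the press. The handle is at crop (312,228), the foot at (350,435) and the dial at (645,320). The press sits a few mm more to +y than predicted, so I shift the line by 2.5 mm. I lower in front of the platen and then slide in.

```bash
python3 - <<'E'
from h import *
go(.5894-.225*.823,-.3183+.225*.568,.0495,55.4)
E
```

```text
t 10.42 p [ 0.3991 -0.1893  0.0999] head 55.44 q [-0.4956  0.1636  2.2901  0.0001  0.6881 -1.4633] F [-0.2037 -0.1823 -1.0963] op 0.051529870562587364
-> shift [-0.0049  0.0019  0.0504] n 1.216053829085354 spin [ 0.0007 -3.1409  3.1423]
```

move_arm(
  rows=[
    {"tx": -0.005, "ty": 0.002, "tz": 0.025, "spin": 0.0},
    {"tx": -0.005, "ty": 0.002, "tz": 0.045, "spin": 0.0},
    {"tx": -0.005, "ty": 0.002, "tz": 0.0505, "spin": 0.0},
    {"tx": -0.005, "ty": 0.002, "tz": 0.0505, "spin": 0.0},
    {"tx": -0.005, "ty": 0.002, "tz": 0.0505, "spin": 0.0},
  ],
)

```text
time: 10.83
ee_pos: [0.4043, -0.1905, 0.0497]
orientation: [-0.932, -2.999, -0.0]
ft_force: [0.4, 0.2, -0.9]
opening: 0.0519
```

move_arm(
  rows=[
    {"tx": -0.008, "ty": 0.0, "tz": 0.0, "spin": 0.0},
    {"tx": -0.016, "ty": 0.0, "tz": 0.0, "spin": 0.0},
    {"tx": -0.024, "ty": 0.0, "tz": 0.0, "spin": 0.0},
    {"tx": -0.032, "ty": 0.0, "tz": 0.0, "spin": 0.0},
    {"tx": -0.04, "ty": 0.0, "tz": 0.0, "spin": 0.0},
    {"tx": -0.048, "ty": 0.0, "tz": 0.0, "spin": 0.0},
  ],
)

```text
time: 11.33
ee_pos: [0.4446, -0.219, 0.0497]
orientation: [0.934, 2.999, -0.0]
ft_force: [-0.1, 0.8, -1.9]
opening: 0.0516
```

```bash
python3 - <<'E'
from h import *
go(.5894-.076*.823,-.3183+.076*.568,.0495,55.4)
t=imaging.read_camera("scene"); save(t,"s3.png",(140,230,300,350),5); 
pp(t,"blank_mid",2); pp(t,"platen",1)
E
```

```text
t 11.33 p [ 0.4446 -0.219   0.0497] head 55.39 q [-0.5047  0.3394  2.1932 -0.      0.6085 -1.4715] F [-0.0567  0.7783 -1.9073] op 0.05156758491698444
-> shift [-0.0996  0.0005  0.0002] n 2.389097855743145 spin [-0.0001 -3.1417  3.1415]
blank_mid 0.98 [0.3649 0.5979 0.0276] [409. 193.]
blank_mid 0.49 [ 0.5013 -0.2579  0.0518] [220. 291.]
platen 0.63 [ 0.5875 -0.3186  0.0416] [212. 320.]
```

move_arm(
  rows=[
    {"tx": -0.008, "ty": 0.0, "tz": 0.0, "spin": 0.0},
    {"tx": -0.018, "ty": 0.0, "tz": 0.0, "spin": 0.0},
    {"tx": -0.028, "ty": 0.0, "tz": 0.0, "spin": 0.0},
    {"tx": -0.038, "ty": 0.0, "tz": 0.0, "spin": 0.0},
    {"tx": -0.048, "ty": 0.0, "tz": 0.0, "spin": 0.0},
    {"tx": -0.058, "ty": 0.0, "tz": 0.0, "spin": 0.0},
  ],
)

```text
time: 11.98
ee_pos: [0.4924, -0.2519, 0.0495]
orientation: [0.934, 2.999, -0.0]
ft_force: [0.1, -0.0, -1.5]
opening: 0.0515
```

move_arm(
  rows=[
    {"tx": -0.01, "ty": 0.0, "tz": 0.0, "spin": 0.0},
    {"tx": -0.02, "ty": 0.0, "tz": 0.0, "spin": 0.0},
    {"tx": -0.03, "ty": 0.0, "tz": 0.0, "spin": 0.0},
    {"tx": -0.036, "ty": 0.0, "tz": 0.0, "spin": 0.0},
    {"tx": -0.041, "ty": 0.0, "tz": 0.0, "spin": 0.0},
    {"tx": -0.041, "ty": 0.0, "tz": 0.0, "spin": 0.0},
    {"tx": -0.041, "ty": 0.0, "tz": 0.0, "spin": 0.0},
  ],
)

```text
time: 12.57
ee_pos: [0.525, -0.2744, 0.0494]
orientation: [-0.934, -2.999, -0.0]
ft_force: [0.1, -0.2, -2.3]
opening: 0.0517
```

```bash
python3 - <<'E'
from h import *
go(.5894-.076*.823,-.3183+.076*.568,.047,55.4)
c=np.array([.5894,-.3183,0]);u=np.array([.823,-.568,0]);n=np.array([.568,.823,0])
for cam in("scene","wrist"):
    t=imaging.read_camera(cam); save(t,cam+"4.png")
    for nm in("blank_mid","blank_heel"):
        for d in spotter.pinpoint(t,nm)[:2]: P=w(t,d["centre"]); print(cam,nm,d["p"],P,"press xy",(P-c)@u,(P-c)@n)
E
```

```text
t 12.57 p [ 0.525  -0.2744  0.0494] head 55.4 q [-0.521   0.4564  2.0017  0.      0.6838 -1.488 ] F [ 0.0765 -0.1755 -2.3072] op 0.051729453137452246
-> shift [-0.002   0.0005  0.0024] n 0.07455324156043075 spin [ 0.0001 -3.1415  3.1416]
scene blank_mid 0.84 [0.366  0.597  0.0298] press xy -0.70379509566631 0.6264132183988755
scene blank_mid 0.81 [ 0.5794 -0.3152  0.0533] press xy -0.00997406502397132 -0.0030920676612801725
scene blank_heel 0.69 [0.3798 0.5281 0.0275] press xy -0.6532164045028512 0.5775287554520343
scene blank_heel 0.56 [ 0.5245 -0.2681  0.0559] press xy -0.0819576195799265 0.00447187118380765
wrist blank_heel 0.93 [ 0.5243 -0.2735  0.0512] press xy -0.0790699826312363 -9.253200612819181e-05
```

move_arm(
  rows=[
    {"tx": -0.003, "ty": 0.0, "tz": 0.0, "spin": 0.0},
    {"tx": -0.006, "ty": 0.0, "tz": 0.0, "spin": 0.0},
    {"tx": -0.006, "ty": 0.0, "tz": 0.001, "spin": 0.0},
    {"tx": -0.006, "ty": 0.0, "tz": 0.002, "spin": 0.0},
    {"tx": -0.006, "ty": 0.0, "tz": 0.002, "spin": 0.0},
  ],
)

```text
time: 13.28
ee_pos: [0.5301, -0.2779, 0.0473]
orientation: [0.934, 2.999, -0.0]
ft_force: [0.6, -1.2, -0.4]
opening: 0.0516
```

move_arm(
  rows=[
    {"tx": 0.0, "ty": 0.0, "tz": 0.0, "spin": 0.0},
    {"tx": 0.0, "ty": 0.0, "tz": 0.0, "spin": 0.0},
    {"tx": 0.0, "ty": 0.0, "tz": 0.0, "spin": 0.0},
    {"tx": 0.0, "ty": 0.0, "tz": 0.0, "spin": 0.0},
    {"tx": 0.0, "ty": 0.0, "tz": 0.0, "spin": 0.0},
  ],
  grip=0.9,
)

```text
time: 13.7
ee_pos: [0.53, -0.2779, 0.0475]
orientation: [0.934, 2.999, -0.0]
ft_force: [-0.6, -0.3, -0.5]
opening: 0.0806
```

```bash
python3 - <<'E'
from h import *
go(.5894-.2*.823,-.3183+.2*.568,.30,55.4)
c=np.array([.5894,-.3183,0]);u=np.array([.823,-.568,0]);n=np.array([.568,.823,0])
for cam in("scene","wrist"):
    t=imaging.read_camera(cam); save(t,cam+"5.png")
    for nm in("blank_mid","blank_heel"):
        for d in spotter.pinpoint(t,nm)[:2]: P=w(t,d["centre"]); print(cam,nm,d["p"],P,"press xy",(P-c)@u,(P-c)@n)
E
```

```text
t 13.7 p [ 0.53   -0.2779  0.0475] head 55.4 q [-0.5219  0.4666  1.9895 -0.      0.6854 -1.4888] F [-0.6159 -0.3101 -0.5028] op 0.08062633886876597
-> shift [ 0.1282  0.0005 -0.2525] n 6.790284184410792 spin [ 0.0001 -3.1415  3.1417]
scene blank_mid 0.83 [0.3633 0.5922 0.0306] press xy -0.7032637226312242 0.6209500287278863
scene blank_mid 0.8 [ 0.5858 -0.3195  0.0501] press xy -0.002249420247197568 -0.003003516639855702
scene blank_heel 0.86 [ 0.5271 -0.2746  0.0542] press xy -0.07606417178951225 0.000576026735004714
scene blank_heel 0.62 [0.3763 0.5287 0.0292] press xy -0.6564498066304649 0.5760715923468469
wrist blank_heel 0.77 [ 0.5282 -0.2768  0.0499] press xy -0.07396649843314586 -0.0005875901566108964
```

Both networks agree that the blank is on the platen within about 3 mm of centre and released. Next I back the fingers off the heel, rise, and turn to the handle.

move_arm(
  rows=[
    {"tx": 0.03, "ty": 0.0, "tz": 0.0, "spin": 0.0},
    {"tx": 0.065, "ty": 0.0, "tz": 0.0, "spin": 0.0},
    {"tx": 0.085, "ty": 0.0, "tz": -0.03, "spin": 0.0},
    {"tx": 0.085, "ty": 0.0, "tz": -0.07, "spin": 0.0},
    {"tx": 0.085, "ty": 0.0, "tz": -0.11, "spin": 0.0},
    {"tx": 0.085, "ty": 0.0, "tz": -0.15, "spin": -0.12},
    {"tx": 0.085, "ty": 0.0, "tz": -0.19, "spin": -0.24},
    {"tx": 0.085, "ty": 0.0, "tz": -0.23, "spin": -0.36},
    {"tx": 0.08, "ty": 0.0, "tz": -0.265, "spin": -0.48},
    {"tx": 0.06, "ty": 0.0, "tz": -0.265, "spin": -0.6},
  ],
)

```text
time: 14.83
ee_pos: [0.4821, -0.2444, 0.3203]
orientation: [-0.004, 3.133, -0.007]
ft_force: [0.8, -0.4, 1.1]
opening: 0.082
```

```bash
python3 - <<'E'
from h import *
go(.5894,-.3183,.30,129.5)
E
```

```text
t 14.83 p [ 0.4821 -0.2444  0.3203] head 90.14 q [-0.5124  0.0013  1.9817  0.      1.1491 -2.0857] F [ 0.8386 -0.408   1.0942] op 0.08195810825772518
-> shift [-0.107  -0.074   0.0215] n 3.1619849175956127 spin [-0.687  -3.8286  2.4546]
```

```bash
python3 - <<'E'
from h import *
t=imaging.read_camera("scene")
a=ray(t,191,267.4,.234);b=ray(t,214.4,271,.234);d=a-b;print(a,b,np.linalg.norm(d),np.degrees(np.arctan2(d[1],d[0])))
t=imaging.read_camera("top")
g=t["color"].max(2).astype(int)
m=(g[185:250,440:495]<28).astype(np.uint8); n,l,S,c=cv2.connectedComponentsWithStats(m); print(S)
i=1+np.argmax(S[1:,4]); ys,xs=np.where(l==i); r=cv2.minAreaRect(np.stack([xs+440,ys+185],1).astype(np.float32)); print(r)
B=cv2.boxPoints(r); Q=[ray(t,*q,.23) for q in B]; print(np.array(Q)); d=[Q[1]-Q[0],Q[2]-Q[1]]; print([(np.linalg.norm(e),np.degrees(np.arctan2(e[1],e[0]))%180) for e in d])
pp(t,"handle_grip",1)
go(.5894,-.3183,.30,129.5)
E
```

```text
[ 0.5648 -0.3369  0.234 ] [ 0.6112 -0.2898  0.234 ] 0.06604913592434221 -134.55633958738625
[[   0    0   55   65 3484]
 [   1   12   18   31   88]
 [  31   16    1    1    1]
 [  30   19    1    1    1]
 [   0   35    1    1    1]]
((449.17694091796875, 211.81539916992188), (3.5970067977905273, 34.48165512084961), 29.744882583618164)
[[ 0.5609 -0.2556  0.23  ]
 [ 0.6371 -0.3014  0.23  ]
 [ 0.6326 -0.309   0.23  ]
 [ 0.5564 -0.2631  0.23  ]]
[(np.float64(0.08898817988670207), np.float64(148.98180309679367)), (np.float64(0.008861346173299022), np.float64(59.14998767372299))]
handle_grip 0.3 [ 0.4016 -0.5198  0.0034] [516. 297.]
t 14.98 p [ 0.481  -0.2441  0.3127] head 89.72 q [-0.5128  0.0108  1.9862  0.      1.1439 -2.0787] F [-0.8655  0.6559 -0.4032] op 0.08245591614603123
-> shift [-0.1087 -0.0737  0.0128] n 3.1646077363027496 spin [-0.6943 -3.8359  2.4473]
```

move_arm(
  rows=[
    {"tx": -0.0, "ty": -0.0, "tz": 0.0, "spin": -0.12},
    {"tx": -0.03, "ty": -0.02, "tz": 0.0, "spin": -0.24},
    {"tx": -0.06, "ty": -0.04, "tz": 0.0, "spin": -0.36},
    {"tx": -0.09, "ty": -0.06, "tz": 0.0, "spin": -0.48},
    {"tx": -0.11, "ty": -0.074, "tz": 0.0, "spin": -0.6},
    {"tx": -0.11, "ty": -0.074, "tz": 0.01, "spin": -0.72},
    {"tx": -0.11, "ty": -0.074, "tz": 0.013, "spin": -0.764},
    {"tx": -0.11, "ty": -0.074, "tz": 0.013, "spin": -0.764},
    {"tx": -0.11, "ty": -0.074, "tz": 0.013, "spin": -0.764},
  ],
)

```text
time: 15.73
ee_pos: [0.5896, -0.3177, 0.2983]
orientation: [1.16, -2.918, -0.003]
ft_force: [1.0, 0.4, 0.0]
opening: 0.0821
```

```bash
python3 - <<'E'
from h import *
go(.591,-.3185,.205,133.5)
t=imaging.read_camera("scene"); save(t,"s6.png",(140,210,300,330),5)
pp(t,"handle_grip",1); pp(t,"needle_tip",1); pp(t,"clip_tip",1)
t=imaging.read_camera("wrist"); save(t,"w6.png"); pp(t,"handle_grip",1)
t=imaging.read_camera("top"); save(t,"t6.png");pp(t,"needle_tip",1); pp(t,"clip_tip",1)
E
```

```text
t 15.73 p [ 0.5896 -0.3177  0.2983] head 133.34 q [-0.5291  0.2492  1.7431  0.      1.1516 -2.8563] F [1.0221 0.4097 0.0198] op 0.08207111371187364
-> shift [-0.0006 -0.0018  0.0933] n 2.2367915352604935 spin [-0.0028 -3.1444  3.1388]
handle_grip 0.59 [ 0.5906 -0.3237  0.2272] [200. 273.]
needle_tip 0.72 [ 0.5936 -0.3227  0.0044] [214. 330.]
clip_tip 0.54 [0.4718 0.3306 0.0152] [371. 232.]
handle_grip 0.56 [ 0.5884 -0.3167  0.2241] [326. 249.]
needle_tip 0.65 [0.7833 0.0766 0.0033] [306. 167.]
clip_tip 0.34 [0.3856 0.0994 0.0013] [297. 303.]
```

View pics/s6.png

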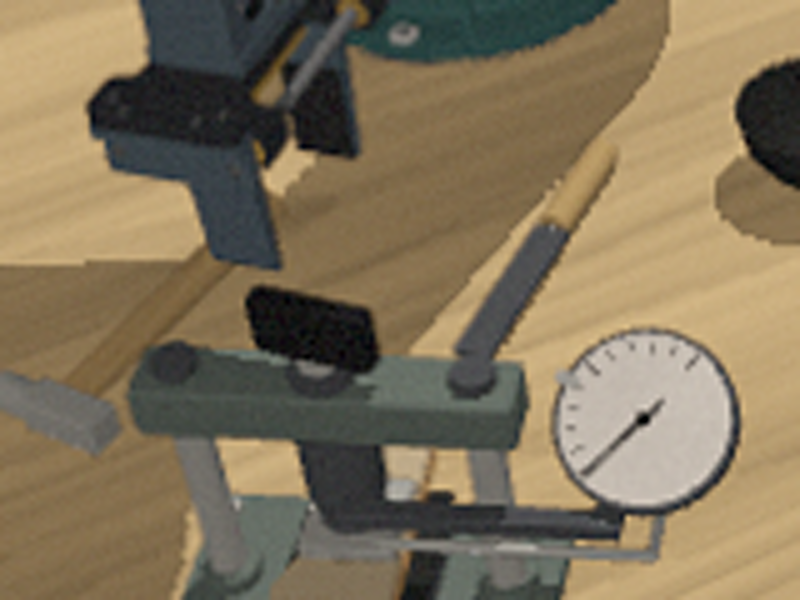

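The wrist is centred above the handle. The blank shows under the foot at crop (345,575). Dial: centre (643,418), needle tip (583,473), clip (570,380). That puts the clip about 1.2 rad clockwise from zero. Now down and grip.

move_arm(
  rows=[
    {"tx": 0.0, "ty": -0.001, "tz": 0.03, "spin": 0.0},
    {"tx": 0.0, "ty": -0.001, "tz": 0.06, "spin": 0.0},
    {"tx": 0.0, "ty": -0.001, "tz": 0.085, "spin": 0.0},
    {"tx": 0.0, "ty": -0.001, "tz": 0.093, "spin": 0.0},
    {"tx": 0.0, "ty": -0.001, "tz": 0.093, "spin": 0.0},
  ],
)

```text
time: 16.6
ee_pos: [0.5901, -0.3184, 0.2045]
orientation: [1.165, -2.915, -0.004]
ft_force: [-1.1, 0.6, -0.1]
opening: 0.0819
```

move_arm(
  rows=[
    {"tx": 0.0, "ty": 0.0, "tz": 0.0, "spin": 0.0},
    {"tx": 0.0, "ty": 0.0, "tz": 0.0, "spin": 0.0},
    {"tx": 0.0, "ty": 0.0, "tz": 0.0, "spin": 0.0},
    {"tx": 0.0, "ty": 0.0, "tz": 0.0, "spin": 0.0},
    {"tx": 0.0, "ty": 0.0, "tz": 0.0, "spin": 0.0},
    {"tx": 0.0, "ty": 0.0, "tz": 0.0, "spin": 0.0},
    {"tx": 0.0, "ty": 0.0, "tz": 0.0, "spin": 0.0},
    {"tx": 0.0, "ty": 0.0, "tz": 0.0, "spin": 0.0},
  ],
  grip=0.0,
  newtons=30,
)

```text
time: 17.27
ee_pos: [0.5911, -0.319, 0.2066]
orientation: [-1.165, 2.917, -0.0]
ft_force: [0.0, 0.1, -0.2]
opening: 0.0315
```

```bash
cat >> h.py <<'E'
def dial(pic,c=(268.6,293.6),Rr=18.3):
    g=pic["color"].min(2).astype(np.float32); A=np.radians(np.arange(90,330,1.))
    def samp(r): return cv2.remap(g,(c[0]+r*np.cos(A)).astype(np.float32)[None],(c[1]+r*np.sin(A)).astype(np.float32)[None],cv2.INTER_LINEAR)[0]
    p=np.mean([samp(f*Rr) for f in np.linspace(.35,.7,12)],0)
    wt=np.clip(np.median(p)-p-.4*(np.median(p)-p.min()),0,None); a=np.degrees((wt*A).sum()/wt.sum())
    rim=np.mean([samp(f*Rr) for f in (.98,1.02,1.06)],0)
    return a,p.min(),rim
E
python3 - <<'E'
from h import *
go(.591,-.3185,.205,133.5)
t=imaging.read_camera("scene"); a,m,rim=dial(t); print(a,m); print(rim[::5].astype(int)[:36])
E
```

```text
t 17.27 p [ 0.5911 -0.319   0.2066] head 133.55 q [-0.5296  0.3436  1.7983 -0.      0.9995 -2.8605] F [ 0.0142  0.1397 -0.1779] op 0.03145826578883474
-> shift [-0.0003  0.0004  0.0016] n 0.040814062989598714 spin [ 0.0009 -3.1407  3.1425]
139.8892592865877 103.96647
[ 70  74  70  61  65  68  76  89 100  99 101  95 104 105 104  97 102 100
 103  97 102 109 104 136 140 102 106 106 108 115 113 119 115 113 111 114]
```

move_arm(
  rows=[
    {"tx": 0.0, "ty": 0.0, "tz": 0.0, "spin": 0.0},
    {"tx": 0.0, "ty": 0.0, "tz": 0.0, "spin": 0.0},
    {"tx": 0.0, "ty": 0.0, "tz": 0.0, "spin": 0.0},
    {"tx": 0.0, "ty": 0.0, "tz": 0.0, "spin": 0.0},
    {"tx": 0.0, "ty": 0.0, "tz": 0.0, "spin": 0.0},
  ],
)

```text
time: 17.73
ee_pos: [0.5909, -0.319, 0.2065]
orientation: [1.165, -2.917, -0.0]
ft_force: [-2.2, -1.3, 1.1]
opening: 0.016
```

move_arm(
  rows=[
    {"tx": 0.0, "ty": 0.0, "tz": 0.0, "spin": 0.06},
    {"tx": 0.0, "ty": 0.0, "tz": 0.0, "spin": 0.14},
    {"tx": 0.0, "ty": 0.0, "tz": 0.0, "spin": 0.24},
    {"tx": 0.0, "ty": 0.0, "tz": 0.0, "spin": 0.34},
    {"tx": 0.0, "ty": 0.0, "tz": 0.0, "spin": 0.44},
    {"tx": 0.0, "ty": 0.0, "tz": 0.0, "spin": 0.54},
    {"tx": 0.0, "ty": 0.0, "tz": 0.0, "spin": 0.6},
    {"tx": 0.0, "ty": 0.0, "tz": 0.0, "spin": 0.6},
  ],
)

```text
time: 18.4
ee_pos: [0.5915, -0.32, 0.2065]
orientation: [-0.245, 3.131, -0.003]
ft_force: [2.8, -8.6, -3.8]
opening: 0.0155
```

```bash
python3 - <<'E'
from h import *
s,p,Rm=st(); print(s["opening"],s["ft_force"],s["torque"],s["joint_torque"])
go(.591,-.3185,.205,133.5)
t=imaging.read_camera("scene"); a,m,rim=dial(t); print(a,m)
E
```

```text
0.015524396058215323 [ 2.7512 -8.5887 -3.7719] [-1.4284 -0.2712 -0.1184] [  4.481  -75.1016 -40.9134   1.1382   1.534    1.3752]
t 18.4 p [ 0.5915 -0.32    0.2065] head 98.95 q [-0.5302  0.3443  1.7977 -0.0013  0.9975 -2.2564] F [ 2.7512 -8.5887 -3.7719] op 0.015524396058215323
-> shift [0.0002 0.0016 0.0015] n 0.052583935881182306 spin [-0.6031 -3.7447  2.5385]
136.6446266823569 91.0192
```

move_arm(
  rows=[
    {"tx": 0.0, "ty": 0.0, "tz": 0.0, "spin": 0.08},
    {"tx": 0.0, "ty": 0.0, "tz": 0.0, "spin": 0.19},
    {"tx": 0.0, "ty": 0.0, "tz": 0.0, "spin": 0.3},
    {"tx": 0.0, "ty": 0.0, "tz": 0.0, "spin": 0.41},
    {"tx": 0.0, "ty": 0.0, "tz": 0.0, "spin": 0.52},
    {"tx": 0.0, "ty": 0.0, "tz": 0.0, "spin": 0.63},
    {"tx": 0.0, "ty": 0.0, "tz": 0.0, "spin": 0.74},
    {"tx": 0.0, "ty": 0.0, "tz": 0.0, "spin": 0.85},
    {"tx": 0.0, "ty": 0.0, "tz": 0.0, "spin": 0.9},
    {"tx": 0.0, "ty": 0.0, "tz": 0.0, "spin": 0.9},
  ],
)

```text
time: 19.28
ee_pos: [0.591, -0.3217, 0.2065]
orientation: [1.14, 2.925, -0.006]
ft_force: [-1.8, -22.0, -7.1]
opening: 0.0158
```

```bash
python3 - <<'E'
from h import *
s,p,Rm=st(); print(s["opening"],s["torque"])
go(.591,-.3185,.205,133.5)
t=imaging.read_camera("scene"); a,m,rim=dial(t); print(a,m)
E
```

```text
0.0157868176406603 [-3.7312  0.4135 -0.08  ]
t 19.28 p [ 0.591  -0.3217  0.2065] head 47.41 q [-0.5317  0.3445  1.7974 -0.0042  0.9968 -1.3569] F [ -1.8342 -21.9642  -7.0934] op 0.0157868176406603
-> shift [0.0022 0.0024 0.0015] n 0.08515454571133746 spin [-1.5025 -4.6441  1.6391]
132.0439787772242 97.394775
```

move_arm(
  rows=[
    {"tx": -0.0013, "ty": -0.0015, "tz": 0.0, "spin": 0.05},
    {"tx": -0.0027, "ty": -0.003, "tz": 0.0, "spin": 0.1},
    {"tx": -0.0027, "ty": -0.003, "tz": 0.0, "spin": 0.1},
  ],
)

```text
time: 19.58
ee_pos: [0.5908, -0.3221, 0.2064]
orientation: [-1.285, -2.865, -0.003]
ft_force: [-4.0, 9.4, 5.2]
opening: 0.0156
```

```bash
cat >> h.py <<'E'
def face(pic,show=None):
    im=pic["color"][255:335,225:305]; h=cv2.cvtColor(im,cv2.COLOR_RGB2HSV)
    m=((h[...,1]<45)&(h[...,2]>140)).astype(np.uint8); m=cv2.morphologyEx(m,cv2.MORPH_CLOSE,np.ones((5,5)))
    n,l,S,c=cv2.connectedComponentsWithStats(m); i=1+np.argmax(S[1:,4]); 
    k=cv2.findContours((l==i).astype(np.uint8),cv2.RETR_EXTERNAL,cv2.CHAIN_APPROX_NONE)[0][0]
    e=cv2.fitEllipse(cv2.convexHull(k)); return S[i],c[i]+[225,255],(e[0][0]+225,e[0][1]+255),e[1],e[2]
E
python3 - <<'E'
from h import *
go(.591,-.3185,.205,133.5)
t=imaging.read_camera("scene"); F=face(t); print(F)
print(dial(t,F[2])[:2])
cv2.imwrite("pics/d7.png",cv2.cvtColor(t["color"],cv2.COLOR_RGB2BGR))
# reference from earlier file
b=cv2.cvtColor(cv2.imread("pics/s0.png"),cv2.COLOR_BGR2RGB); F=face({"color":b}); print(F); a,m,rim=dial({"color":b},F[2]); print(a, np.arange(90,330)[np.argsort(-rim[80:140])[:6]+80])
E
```

```text
t 19.58 p [ 0.5908 -0.3221  0.2064] head 41.68 q [-0.5344  0.3466  1.7947  0.0018  1.0023 -1.2627] F [-4.0002  9.4151  5.2025] op 0.015626668248490336
-> shift [0.0026 0.0025 0.0014] n 0.0926585962818195 spin [ 1.539  -1.6026  4.6806]
(array([ 26,  23,  35,  35, 942], dtype=int32), array([268.3758, 295.0626]), (268.09321212768555, 294.8734016418457), (34.01251220703125, 35.67692947387695), 93.12059020996094)
(np.float64(139.70840240357253), np.float32(87.90128))
(array([ 26,  22,  35,  34, 938], dtype=int32), array([268.258 , 293.3817]), (267.8499183654785, 293.2965316772461), (33.82524871826172, 35.725242614746094), 95.744384765625)
135.4228115990832 [208 209 207 210 206 211]
```

```bash
cat >> h.py <<'E'
def needle(pic):
    c=face(pic)[1]; k=4; g=cv2.resize(pic["color"].min(2)[255:335,225:305].astype(np.float32),None,fx=k,fy=k,interpolation=cv2.INTER_CUBIC)
    Y,X=np.mgrid[:320,:320]; X=(X+.5)/k-.5+225-c[0]; Y=(Y+.5)/k-.5+255-c[1]; r=np.hypot(X,Y); M=r<12.5
    med=np.median(g[M]); W=np.where(M,np.clip(med-25-g,0,None),0)
    mx=(W*X).sum()/W.sum(); my=(W*Y).sum()/W.sum(); C=np.cov(np.stack([X.ravel(),Y.ravel()]),aweights=W.ravel()); d=np.linalg.eigh(C)[1][:,1]
    if d@[mx,my]<0: d=-d
    hub=W*(r<4); H=c+np.array([(hub**2*X).sum(),(hub**2*Y).sum()])/(hub**2).sum()
    return np.degrees(np.arctan2(d[1],d[0]))%360,c,H,W.max()
E
python3 - <<'E'
from h import *
for f in ("s0","scene4","scene5","d7"):
    b=cv2.cvtColor(cv2.imread(f"pics/{f}.png"),cv2.COLOR_BGR2RGB); print(f,needle({"color":b}))
    a,c,H,_=needle({"color":b}); rim=dial({"color":b},H)[2]; i=80+np.argmax(np.convolve(rim[80:180],np.ones(7)/7,"same")); print("clip",90+i)
E
```

```text
s0 (np.float64(137.40640338054507), array([268.258 , 293.3817]), array([268.1038, 293.4802]), np.float32(161.6991))
clip 208
scene4 (np.float64(137.37140057498044), array([268.3018, 293.4017]), array([268.0789, 293.4896]), np.float32(163.1272))
clip 209
scene5 (np.float64(137.4361389263575), array([268.3018, 293.4017]), array([268.0934, 293.492 ]), np.float32(167.10565))
clip 208
d7 (np.float64(141.02832650023404), array([268.3758, 295.0626]), array([268.4182, 294.9983]), np.float32(158.8522))
clip 208
```

move_arm(
  rows=[
    {"tx": 0.0, "ty": 0.0, "tz": 0.0, "spin": 0.08},
    {"tx": 0.0, "ty": 0.0, "tz": 0.0, "spin": 0.18},
    {"tx": 0.0, "ty": 0.0, "tz": 0.0, "spin": 0.28},
    {"tx": 0.0, "ty": 0.0, "tz": 0.0, "spin": 0.38},
    {"tx": 0.0, "ty": 0.0, "tz": 0.0, "spin": 0.48},
    {"tx": 0.0, "ty": 0.0, "tz": 0.0, "spin": 0.58},
    {"tx": 0.0, "ty": 0.0, "tz": 0.0, "spin": 0.68},
    {"tx": 0.0, "ty": 0.0, "tz": 0.0, "spin": 0.76},
    {"tx": 0.0, "ty": 0.0, "tz": 0.0, "spin": 0.8},
    {"tx": 0.0, "ty": 0.0, "tz": 0.0, "spin": 0.8},
  ],
)

```text
time: 20.47
ee_pos: [0.5893, -0.3226, 0.2064]
orientation: [-2.297, -2.138, 0.003]
ft_force: [-16.1, 3.3, 10.0]
opening: 0.0161
```

```bash
cat > nd.py <<'E'
from h import *
go(.591,-.3185,.205,133.5)
t=imaging.read_camera("scene"); a,c,H,_=needle(t); rim=dial(t,H)[2]; i=80+np.argmax(np.convolve(rim[80:180],np.ones(7)/7,"same")); print("needle",a,"clip",90+i,H)
cv2.imwrite("pics/d8.png",cv2.cvtColor(t["color"],cv2.COLOR_RGB2BGR))
E
python3 nd.py
```

```text
t 20.47 p [ 0.5893 -0.3226  0.2064] head -4.1 q [-0.5352  0.3459  1.7957 -0.0012  1.004  -0.463 ] F [-16.0812   3.3268   9.9553] op 0.016083202600676496
-> shift [0.0042 0.0014 0.0014] n 0.11231475225216002 spin [ 0.74   -2.4016  3.8816]
needle 195.76703008746205 clip 208 [268.4122 295.8224]
```

move_arm(
  rows=[
    {"tx": 0.0, "ty": -0.001, "tz": 0.0, "spin": 0.06},
    {"tx": 0.0, "ty": -0.002, "tz": 0.0, "spin": 0.12},
    {"tx": 0.0, "ty": -0.002, "tz": 0.0, "spin": 0.17},
    {"tx": 0.0, "ty": -0.002, "tz": 0.0, "spin": 0.17},
    {"tx": 0.0, "ty": -0.002, "tz": 0.0, "spin": 0.17},
  ],
)

```text
time: 20.93
ee_pos: [0.5889, -0.3226, 0.2064]
orientation: [-2.468, -1.942, 0.0]
ft_force: [-2.6, 3.6, 2.8]
opening: 0.016
```

```bash
python3 nd.py; python3 - <<'E'
import cv2
a=cv2.imread("pics/d8.png")[270:320,243:293]; cv2.imwrite("pics/d8c.png",cv2.resize(a,(600,600),interpolation=cv2.INTER_CUBIC))
E
```

```text
t 20.93 p [ 0.5889 -0.3226  0.2064] head -13.6 q [-0.5359  0.3438  1.7984  0.0003  1.0001 -0.2987] F [-2.6191  3.5812  2.7833] op 0.015987247395899504
-> shift [0.0045 0.0011 0.0014] n 0.11543998242003133 spin [ 0.5742 -2.5674  3.7158]
needle 207.14892330468146 clip 208 [268.6264 296.0175]
```

View pics/d8c.png

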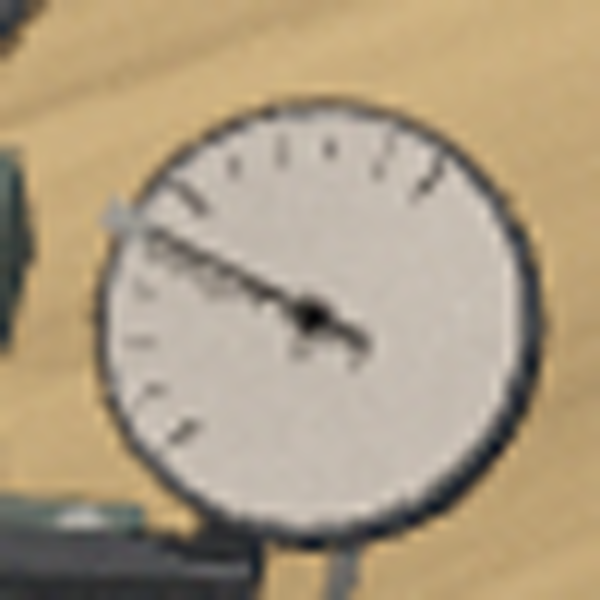

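The enlarged dial shows the needle tip (140,225) meeting the clip's inner end (130,220), in line with it from the hub. I release and rise straight up.

move_arm(
  rows=[
    {"tx": 0.0, "ty": 0.0, "tz": 0.0, "spin": 0.0},
    {"tx": 0.0, "ty": 0.0, "tz": 0.0, "spin": 0.0},
    {"tx": 0.0, "ty": 0.0, "tz": 0.0, "spin": 0.0},
    {"tx": 0.0, "ty": 0.0, "tz": 0.0, "spin": 0.0},
    {"tx": 0.0, "ty": 0.0, "tz": 0.0, "spin": 0.0},
    {"tx": 0.0, "ty": 0.0, "tz": 0.0, "spin": 0.0},
  ],
  grip=0.6,
)

```text
time: 21.48
ee_pos: [0.5891, -0.3229, 0.2065]
orientation: [2.47, 1.941, 0.0]
ft_force: [-0.0, -0.1, 0.4]
opening: 0.0527
```

move_arm(
  rows=[
    {"tx": 0.0, "ty": 0.0, "tz": -0.015, "spin": 0.0},
    {"tx": 0.0, "ty": 0.0, "tz": -0.04, "spin": 0.0},
    {"tx": 0.0, "ty": 0.0, "tz": -0.07, "spin": 0.0},
    {"tx": 0.0, "ty": 0.0, "tz": -0.1, "spin": 0.0},
    {"tx": 0.0, "ty": 0.0, "tz": -0.12, "spin": 0.0},
    {"tx": 0.0, "ty": 0.0, "tz": -0.12, "spin": 0.0},
    {"tx": 0.0, "ty": 0.0, "tz": -0.12, "spin": 0.0},
  ],
)

```text
time: 22.07
ee_pos: [0.5895, -0.3232, 0.3288]
orientation: [2.468, 1.939, 0.002]
ft_force: [0.4, 0.3, -0.7]
opening: 0.0549
```

```bash
python3 nd.py; python3 - <<'E'
from h import *
c=np.array([.5894,-.3183,0]);u=np.array([.823,-.568,0]);n=np.array([.568,.823,0])
t=imaging.read_camera("scene"); print(needle(t)[0])
for nm in("blank_mid","blank_heel"):
    for d in spotter.pinpoint(t,nm)[:2]: P=w(t,d["centre"]); print(nm,d["p"],P,"press xy",(P-c)@u,(P-c)@n)
for nm in ("short_blank","oblong_blank","tape_roll","plaster_bowl","rasp","glue_jar"): pp(t,nm,1)
E
```

```text
t 22.07 p [ 0.5895 -0.3232  0.3288] head -13.69 q [-0.5361  0.2255  1.716  -0.      1.197  -0.2971] F [ 0.4081  0.2681 -0.6957] op 0.05491437684746272
-> shift [ 0.005  -0.      0.1238] n 2.971840885493316 spin [ 0.5726 -2.569   3.7142]
needle 207.1596434329737 clip 208 [268.6483 296.0122]
207.0593769827557
blank_mid 0.82 [ 0.5841 -0.3176  0.0507] press xy -0.004713887856081019 -0.002434567224122251
blank_mid 0.66 [0.3628 0.5934 0.0278] press xy -0.7043692098042904 0.6216300165394449
blank_heel 0.7 [ 0.5279 -0.2742  0.0533] press xy -0.07570989810587696 0.0013785177194369674
blank_heel 0.68 [0.379  0.5291 0.0288] press xy -0.6544557352946417 0.577883650383396
short_blank 0.91 [0.4587 0.3959 0.0125] [383. 224.]
oblong_blank 0.64 [0.4705 0.3318 0.0156] [371. 231.]
tape_roll 0.79 [0.3229 0.232  0.0008] [325. 223.]
plaster_bowl 0.8 [0.3893 0.1044 0.0003] [305. 244.]
rasp 0.91 [ 0.3649 -0.1009  0.0009] [249. 261.]
glue_jar 0.59 [ 0.72   -0.0047  0.001 ] [330. 315.]
```

All checks hold, so I'm handing in.

```bash
python3 -c "
from bench import ctrl
print(ctrl.close_job())"
```

```text
the job is handed in; nothing more can be done
None
```

The job is done and handed in at about 22 s of the 72 s allowed; the hand-in reports no verdict.

- **Blank:** I lifted the long blank from the rack, stood it on its edge on the bench, tipped it flat and let go. I then took it again by the heel, slid it under the press foot and let go.
- **Handle:** I turned the wing handle clockwise about 2.6 rad in one grip, then opened the gripper and rose clear.

**Last checks:**
- **Needle:** It reads 207° in the picture against 208° for the clip, which is under 1 mm at the tip. It did not move when I let go.
- **Blank position:** It lies about 5 mm short of centre lengthways and 2 mm off sideways, with its heel 76 mm in front of the platen's middle. Turn and flatness were judged from the heading I set, not measured again at the end.
- **Other things:** The other two blanks, tape roll, bowl, rasp and jar measured where they were, within the networks' scatter of a few mm. I did not re-measure the foot cast, brush or mallet; nothing went near them.

**Disagreements:**
- **Press position:** Estimates from the two cameras and the networks differed by up to about 10 mm sideways, so I used a middle value.
- **Dial points:** The networks did not find the needle and clip tips usefully. I measured them directly in the pictures instead, allowing for the dial sinking with the foot.
- **Side force:** It reached about 22 N during winding because the gripper was 2–3 mm off the handle's axis. I corrected it on the way.

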